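# Drive the worn bushing out of a feed roller

### The job

Take the headed steel ejector rod from its rest and push it, nose first, right through the bore of the feed roller clamped in the stand, so that the worn bushing seated at the roller's far end drops into the catch tray. Leave the rod lying through the roller and let go of it, then log the job by pressing the counter's push button fully down and releasing it. Leave the other things on the table where they are.

Things in the scene. Friction and masses are not known exactly. Their poses are not given: they have to be found in the camera images.
- bore_mouth (a point): Centre of the bore's mouth, on the outer face of the stand's steel guide plate (60 x 60 mm, 10 mm thick); 75 mm above the table. Its +y axis (level) points into the bore, towards the catch tray; z up. Hole in the plate 15 mm dia with a 1.5 mm chamfer. Before the mouth lies only the 12 mm high base plate, which ends 7 mm in front of the guide plate.
- stand: Bushing stand, bolted down, place and yaw vary; origin: underside, below the roller's middle, y as bore_mouth. Behind the guide plate (top 105 mm above the table, the highest part) a black rubber-covered roller, 50 mm dia, top 100 mm above the table, with a straight 16 mm bore.
- roller_end (a point): Centre of the roller's far end, 116 mm beyond bore_mouth on the bore's axis. The bushing sits from 94 to 112 mm deep in a 24 mm seat, held by two spring plungers at this end: driving it out takes about 10 N, more with a skewed rod, and it comes free only when the rod's nose reaches this end (go 120 to 125 mm deep).
- rod_mid (a point): Middle of the ejector rod's plain shank, on its axis: grasp here first. Bright steel rod, 12 mm dia, 0.2 kg; +y points to the nose, 100 mm ahead (chamfered to 8 mm dia over the last 4 mm); a round head 24 mm dia lies 100 to 112 mm behind. Starts lying level in its rest, axis 45 mm above the table.
- rod: The ejector rod; origin and axes as rod_mid. In the rest only the middle 70 mm of shank is open to fingers; from there it cannot be pushed all the way, for the fingers meet the guide plate first. Some 75 mm deep in the bore it can be let go (it stays, the head sagging a few mm) and be taken again close to the head, or pushed at the head.
- rod_tip (a point): Nose end of the ejector rod, on its axis (+y axis points out of the nose along the rod).
- rest: Grey plastic rest for the rod, fixed, 76 x 190 mm; two blocks, each 60 mm long (along y) and 68 mm wide, 50 mm high, with a 16 mm wide open-topped channel along y whose floor is 39 mm above the table; between them (70 mm gap) only a 10 mm thick base. Origin: centre of the underside; y along the rod, to the nose. May stand left or right.
- bushing_center (a point): Centre of the worn, oily brass bushing (22 mm dia, 18 mm long, 8 mm hole, axis along its y), at first seated in the far end of the roller.
- bushing: The same bushing; origin at its centre.
- tray_floor (a point): Centre of the inner floor of the aluminium catch tray just beyond the roller's far end; part of the stand, axes as bore_mouth; tray 85 mm (x) by 95 mm (y) outside, 4 mm walls, 32 mm high.
- counter: Grey tally counter box, 80 x 100 x 45 mm, fixed; origin: centre of the underside; the push button stands at the centre of its top. It and the rod's rest exchange places.
- tally_top (a point): Centre of the top of the round black push button (28 mm dia) on the counter; it is pressed straight down.
- tally (a joint): Travel of the push button, m: 0 released, 0.006 fully down; spring, about 5 N when fully down.
- spare: spare brass bushing, same shape as the seated one, standing on end on the table (22 mm dia, 18 mm high); a bystander. Origin: centre of underside
- oil: white plastic bottle, 38 mm dia, 100 mm high, bystander. Origin: centre of underside
- cup: grey pencil cup, 72 mm dia, 85 mm high, bystander. Origin: centre of underside
- stamp: wooden hand stamp, 40 mm dia, 77 mm high, bystander. Origin: centre of underside
- driver: black-handled screwdriver lying on the table, bystander. Origin: on the table under it
- tape: empty tape core, ring 90 mm dia, 24 mm high, lying flat, bystander. Origin: centre of underside
- pencil: flat green pencil, 175 mm long, 7 mm high, lying on the table, bystander. Origin: underside
Mind the look-alikes: they are no part of the job. What is meant by the rod is not green, and is the larger of those in its own colour.

How it is judged:
On the way, in this order (a step that is already met when the one before it is completed fails the run):
1. the rod's nose is at least 50 mm into the bore (y of rod_tip in the frame of bore_mouth above 0.05 m and x of rod_tip in the frame of bore_mouth between -0.008 and 0.008 m and z of rod_tip in the frame of bore_mouth between -0.008 and 0.008 m), for 0.1 s.
2. the bushing has dropped into the catch tray and lies still, with the rod's nose at least 90 mm deep in the bore (x of bushing_center in the frame of tray_floor between -0.042 and 0.042 m and y of bushing_center in the frame of tray_floor between -0.047 and 0.047 m and z of bushing_center in the frame of tray_floor between -0.005 and 0.03 m and linear speed of bushing below 0.03 m/s and y of rod_tip in the frame of bore_mouth above 0.09 m and x of rod_tip in the frame of bore_mouth between -0.008 and 0.008 m and z of rod_tip in the frame of bore_mouth between -0.008 and 0.008 m), for 0.2 s.
3. the counter's button is fully down (at least 5 of its 6 mm), the rod having been let go (value of joint tally above 0.005 m and contact force between rod and the fingers below 0.1 N), for 0.1 s.
At the end, for the whole second after the job is handed in: The bushing lies still in the catch tray, the rod lies still through the roller with its nose at least 90 mm past the bore's mouth, and the button is released (up to within 1 mm) (all of step 2 and value of joint tally below 0.001 m and linear speed of rod below 0.03 m/s); the robot touches nothing.
It fails at once if one of the other things on the table (spare bushing, bottle, cup, stamp, screwdriver, tape core, pencil) is moved by more than 30 mm (distance of any of spare, oil, cup, stamp, driver, tape, pencil from where it was at the start of the episode above 0.03 m).
It also fails if it takes over 61 s, if anything falls off the work surface, if the arm or the gripper's body presses on something with over 40 N, if the wrist force passes 120 N, or if a joint passes its speed limit or range.

### The arm

A 6-joint arm with a two-finger parallel gripper is mounted at the origin on the work surface. World frame = base frame: x ahead of the robot, y to its left, z up, the work surface at z = 0. Lengths are in m, angles in rad, forces in N, time in s.
With the tool pointing down it reaches from about 0.225 to 0.875 m from the base axis. Payload 3.4 kg.
Tool frame: the origin (TCP) lies midway between the tips of the shut fingers; the grasp point (between the pads) lies 19 mm behind it; x points along the fingers, z is the direction in which the jaws open and shut, and the axes are right-handed (so a half turn about x gives the same grasp; the last joint's range is limited). The gripper opens to 85 mm and grips with 20 to 120 N. Pads are 22 mm wide; open, the fingers measure 114 mm over their backs; the gripper's body (76 mm by 85 mm) begins 54 mm behind the grasp point. The pads swing forward as they close: fully open they stand 13 mm farther back than shut.
Start: joints at [-1.46, 0.276, 1.505, -0, 1.361, -0.121], TCP at [0.132, -0.56, 0.203] pointing down, gripper open.
Joint ranges: [-2.89, 2.89], [-0.75, 2.08], [0.22, 2.7], [-1.18, 4.32], [0.11, 2.71], [-2.7, 2.7]. Speed limits (rad/s): [2.57, 2.57, 3.14, 3.14, 3.14, 3.14].

### API

Orientations are given as a unit quaternion [w, x, y, z].
In Python, from rig import manip, eyes gives the robot as it stands. The module is installed in compiled form; this text tells all that it offers.
- The arm moves only by the shell command python3 -m crank 'ROWS' [FORCE]. ROWS is JSON, a list of rows, each a list of 7 numbers: the shift along the tool's x, y, z in cm, then the turn, a rotation vector about the tool's x, y, z in degrees, then the finger opening in cm, from 0 to 8.54. A call has 1 to 5 rows; each row is the pose to reach, as a shift and turn from the pose commanded when the call began, along the tool's axes at that moment; what a row does not reach only later rows make up. A row lasts 1/8 s, in which the tool goes at most 62.5 mm and 10.7 degrees, less where a joint would pass 70% of its speed; a pose out of reach is approached as far as the arm can. A call with a gripper value outside its range is refused whole. The fingers move at their own pace and stop on an object; FORCE is the grip in N (left out, the last holds). Time passes only in rows, so rows that repeat a pose let the fingers close. It gives the time, the measured TCP pose, the force and the opening at its end, in the units of the state.
- manip.get_state(): the state, without advancing time (a new reading comes with each control period).
- eyes.get_image(name): name is "side" or "top"; returns a dict with "color" (480x640x3 uint8, blue, green, red), "z_map" (480x640 float32, m along the optical axis (not along the pixel's ray), 0 where there is no reading), "vertical_fov" (degrees; the focal length in pixels is half the picture's height over the tangent of half this angle, whatever the lens; pixels are square), "cx", "cy" (the principal point, pixels), "eye" and "attitude" of the camera in the world. Camera axes: x right, y up, looking along -z (the intrinsics and any distortion apply to the point x, -y, -z); pixel columns grow to the right and rows downward; lengths in m; the calibration is good to about 2 mm. A picture is of the moment at which its call begins.
- manip.sign_off(): hands the job in, once; it reports no verdict.
The state is a dict: "clock": time; "qpos": joint angles; "qd": joint speeds; "effort": joint torques, N m; "position": TCP position; "ee_rot": TCP orientation; "contact_force": force on the tool from outside, world axes, zero at the start; "moment": the same for the moment, N m; "width": finger opening in m.
Only numpy, scipy, OpenCV 4.12 (cv2) and the standard library are available. Lean on these libraries where they do the work, as an engineer would, in place of code of your own. Each camera call takes 0.05 s, during which the arm holds its last target.

## Working session

There is one attempt and no reset: what is moved stays moved. The work goes in short steps, Python scripts to look and compute and a shell command to move; the robot and the scene stay as the last step left them, time stands still between calls to the robot, and variables do not carry over. Pictures are saved under pics/ and viewed, and the job is handed in when it is done.

```bash
mkdir -p pics; python3 - <<'E'
from rig import manip, eyes
import cv2, numpy as np
print(manip.get_state())
for n in ("side","top"):
    im=eyes.get_image(n); cv2.imwrite(f"pics/{n}0.png",im["color"])
    np.savez(f"{n}0.npz",**im)
    print(n,{k:v for k,v in im.items() if k not in("color","z_map")})
E
```

```text
{'clock': 0.0, 'qpos': array([-1.45998307e+00,  2.76628599e-01,  1.50614903e+00,  1.82175241e-05,
        1.36071075e+00, -1.20974772e-01]), 'qd': array([-0.00091884,  0.00041688,  0.0018373 , -0.0003973 ,  0.00064443,
        0.00039729]), 'effort': array([-2.30433989e-04, -4.16779089e+01, -2.45807648e+01, -2.09954069e-04,
        1.10755613e-02, -1.35750643e-06]), 'position': array([ 0.13203799, -0.55902926,  0.20251428]), 'ee_rot': array([ 0.55399515,  0.43931015,  0.55492923, -0.43834862]), 'contact_force': array([ 0.34448879, -0.41868102,  0.40915794]), 'moment': array([ 0.00187622, -0.04839396,  0.01931721]), 'width': 0.08552639712154475}
side {'vertical_fov': 50.24956323668289, 'cx': 313.5788233041505, 'cy': 238.76139705480605, 'eye': array([0.51597899, 0.72881252, 0.80213207]), 'attitude': array([ 2.49111181e-04, -8.68325300e-03,  3.87640660e-01,  9.21769634e-01])}
top {'vertical_fov': 48.38732052542053, 'cx': 316.84424780037494, 'cy': 235.0767311129391, 'eye': array([ 0.3407513 , -0.01812684,  1.26559758]), 'attitude': array([ 0.70822833,  0.05998392, -0.04659775, -0.70188547])}
```

View pics/side0.png

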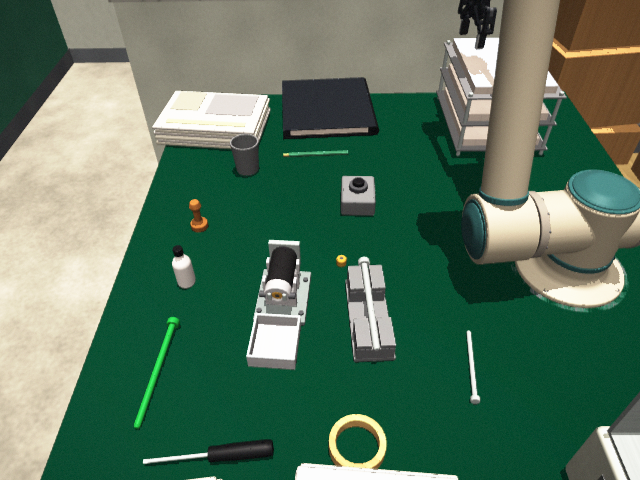

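View pics/top0.png

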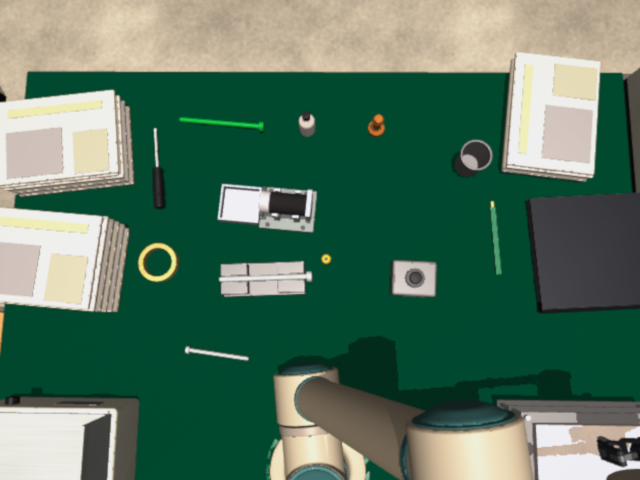

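The side view shows the rest with the steel rod at about (368,310), head at (363,262), the stand at (283,285) with its tray at (275,340), and the counter at (358,190). In the top view the rod runs (220,279) to (308,276) with its nose to the left, the stand's plate is at about (315,205), and the counter button is at (414,278).

```bash
cat > h.py <<'E'
import numpy as np, cv2
from scipy.spatial.transform import Rotation as R
def rot(q): q=np.asarray(q); return R.from_quat([q[1],q[2],q[3],q[0]]).as_matrix()
def load(n): return dict(np.load(n))
def ray(im,uv):
    uv=np.atleast_2d(uv).astype(float); f=240/np.tan(np.radians(im["vertical_fov"])/2)
    d=np.c_[(uv[:,0]-im["cx"])/f,-(uv[:,1]-im["cy"])/f,-np.ones(len(uv))]
    return np.asarray(im["eye"]),d@rot(im["attitude"]).T
def onplane(im,uv,z):
    e,d=ray(im,uv); return e+d*((z-e[2])/d[:,2])[:,None]
def cloud(im):
    v,u=np.mgrid[0:480,0:640]; e,d=ray(im,np.c_[u.ravel(),v.ravel()])
    return (e+d*im["z_map"].reshape(-1,1)).reshape(480,640,3)
def proj(im,P):
    P=np.atleast_2d(P); f=240/np.tan(np.radians(im["vertical_fov"])/2)
    c=(P-im["eye"])@rot(im["attitude"]); return np.c_[im["cx"]-f*c[:,0]/c[:,2],im["cy"]+f*c[:,1]/c[:,2]]
def tri(a,ua,b,ub):
    (e1,d1),(e2,d2)=ray(a,ua),ray(b,ub); out=[]
    for x,y in zip(d1,d2):
        x=x/np.linalg.norm(x);y=y/np.linalg.norm(y)
        s,t=np.linalg.lstsq(np.c_[x,-y],e2-e1,rcond=None)[0]
        p,q=e1+s*x,e2+t*y; out.append(np.r_[(p+q)/2,np.linalg.norm(p-q)])
    return np.array(out)
E
python3 - <<'E'
from h import *
for n in("side","top"):
    im=load(n+"0.npz"); c=cloud(im); col=im["color"].astype(int)
    print(n,(im["z_map"]==0).mean())
    g=(col[...,1]>col[...,2]+25)&(col[...,1]>30)&(col[...,1]<100)&(col[...,2]<15)&(im["z_map"]>0)
    print(g.sum())
    for r in range(0,480,96):
        for k in range(0,640,128):
            s=g[r:r+96,k:k+128]
            if s.sum()>500: p=np.median(c[r:r+96,k:k+128][s],axis=0); print(r,k,p.round(4),c[r:r+96,k:k+128][s][:,2].std().round(4))
im=load("top0.npz"); cv2.imwrite("pics/topc.png",cv2.resize(im["color"][170:310,200:450],None,fx=3.2,fy=3.2,interpolation=2))
im=load("side0.npz"); cv2.imwrite("pics/sidec.png",cv2.resize(im["color"][170:375,235:405],None,fx=2.9,fy=2.9,interpolation=2))
E
```

```text
side 0.003720703125
129426
96 128 [ 0.8342 -0.3391  0.    ] 0.0017
96 256 [ 5.353e-01 -3.917e-01 -2.000e-04] 0.0017
96 384 [ 2.374e-01 -4.150e-01 -3.000e-04] 0.0017
96 512 [-0.1576 -0.407  -0.0005] 0.0017
192 128 [ 7.889e-01 -8.990e-02 -1.000e-04] 0.0022
192 256 [ 5.201e-01 -1.170e-01 -2.000e-04] 0.0015
192 384 [ 0.2737 -0.062  -0.0003] 0.0021
192 512 [-0.1266  0.0025 -0.0005] 0.0014
288 0 [ 0.915   0.1958 -0.    ] 0.0014
288 128 [ 7.593e-01  1.619e-01 -1.000e-04] 0.0015
288 256 [ 5.086e-01  2.075e-01 -3.000e-04] 0.0014
288 384 [ 0.2786  0.1663 -0.0004] 0.0014
288 512 [ 0.0569  0.1865 -0.0005] 0.0014
384 0 [ 8.903e-01  3.666e-01 -1.000e-04] 0.0014
384 128 [ 7.324e-01  3.483e-01 -2.000e-04] 0.0016
384 256 [ 5.374e-01  3.374e-01 -3.000e-04] 0.0015
384 384 [ 0.31    0.3522 -0.0005] 0.0014
384 512 [ 0.1419  0.334  -0.0005] 0.0014
top 0.004143880208333333
152477
0 0 [9.181e-01 6.273e-01 7.000e-04] 0.0026
0 128 [9.149e-01 3.264e-01 6.000e-04] 0.0026
0 256 [9.149e-01 7.900e-03 3.000e-04] 0.0027
0 384 [ 0.915  -0.3093  0.    ] 0.0025
0 512 [ 9.156e-01 -7.203e-01 -5.000e-04] 0.0974
96 128 [7.
[... 154 characters left out ...]
75e-01 -5.000e-04] 0.0886
192 0 [6.070e-01 5.671e-01 5.000e-04] 0.0025
192 128 [5.246e-01 3.206e-01 2.000e-04] 0.0026
192 256 [ 0.5147 -0.0485 -0.    ] 0.0025
192 384 [ 5.377e-01 -3.146e-01 -3.000e-04] 0.0025
192 512 [ 5.320e-01 -4.817e-01 -4.000e-04] 0.0026
288 0 [2.649e-01 5.973e-01 4.000e-04] 0.0025
288 128 [2.942e-01 3.066e-01 1.000e-04] 0.0025
288 256 [ 3.034e-01 -1.480e-02 -1.000e-04] 0.0025
288 384 [ 0.2957 -0.304  -0.0004] 0.0025
288 512 [ 0.282  -0.5847 -0.0006] 0.0029
384 0 [1.661e-01 5.860e-01 2.000e-04] 0.0036
384 128 [ 7.850e-02  2.783e-01 -1.000e-04] 0.0024
384 256 [ 0.0964  0.1173 -0.0002] 0.0025
384 384 [ 0.1702 -0.2797 -0.0006] 0.0149
384 512 [ 0.1776 -0.5899 -0.0008] 0.0025
```

```bash
python3 - <<'E'
from h import *
# height maps around stand and rest, per view
for n in("top","side"):
    im=load(n+"0.npz"); c=cloud(im)
    m=(c[...,2]>0.006)&(c[...,2]<0.2)&(im["z_map"]>0)
    k,lab,st,ce=cv2.connectedComponentsWithStats(m.astype(np.uint8))
    for i in range(1,k):
        if 40<st[i,4]<9000:
            p=c[lab==i]; print(n,st[i],p.min(0).round(3),p.max(0).round(3),"col",im["color"][lab==i].mean(0).astype(int))
E
```

```text
top [299 112  16  25 320] [0.775 0.016 0.007] [0.808 0.053 0.105] col [116 123 131]
top [368 115  16  22 274] [ 0.777 -0.152  0.006] [ 0.811 -0.115  0.082] col [ 38  89 146]
top [178 118  86  14 440] [0.787 0.141 0.006] [0.823 0.353 0.027] col [ 56 154  17]
top [152 129  12  80 545] [0.593 0.376 0.006] [0.793 0.409 0.032] col [61 64 60]
top [455 140  37  37 863] [ 0.671 -0.398  0.006] [ 0.767 -0.319  0.092] col [68 70 72]
top [ 217  185  100   49 2849] [0.537 0.01  0.006] [0.648 0.242 0.111] col [133 134 134]
top [489 211  11  61 184] [ 0.45  -0.423  0.006] [ 0.593 -0.404  0.016] col [ 98 139  69]
top [138 244  40  38 628] [0.418 0.335 0.006] [0.506 0.426 0.031] col [108 185 196]
top [321 255  10  10  70] [ 0.463 -0.025  0.007] [ 0.484 -0.004  0.023] col [ 66 174 195]
top [ 390  260   46   38 1606] [ 0.387 -0.266  0.006] [ 0.472 -0.164  0.072] col [153 158 164]
top [ 219  262   93   35 2732] [0.385 0.018 0.006] [0.467 0.229 0.06 ] col [183 189 196]
top [184 346  64  15 221] [0.239 0.165 0.006] [0.269 0.312 0.022] col [184 191 187]
top [ 269  363   96  117 5081] [-0.019 -0.104  0.006]
[... 1058 characters left out ...]
de [336 255  11  11  96] [ 0.465 -0.026  0.006] [ 0.486 -0.003  0.021] col [ 66 158 189]
side [ 345  257   51  104 3865] [0.386 0.017 0.006] [0.469 0.23  0.06 ] col [156 159 161]
side [134 317  46 111 842] [0.788 0.14  0.006] [0.824 0.351 0.025] col [ 72 187  40]
side [467 332  13  71 349] [0.241 0.167 0.006] [0.271 0.308 0.018] col [211 217 213]
side [ 566  409   74   71 3669] [0.103 0.41  0.008] [0.154 0.485 0.2  ] col [137 145 145]
side [ 295  414  163   66 3137] [0.348 0.336 0.006] [0.553 0.485 0.15 ] col [199 230 235]
side [ 143  439  130   25 1391] [0.595 0.375 0.007] [0.793 0.41  0.028] col [73 74 73]
side [187 476  36   4  76] [0.657 0.455 0.069] [0.699 0.465 0.096] col [209 222 219]
```

View crops.

View pics/topc.png

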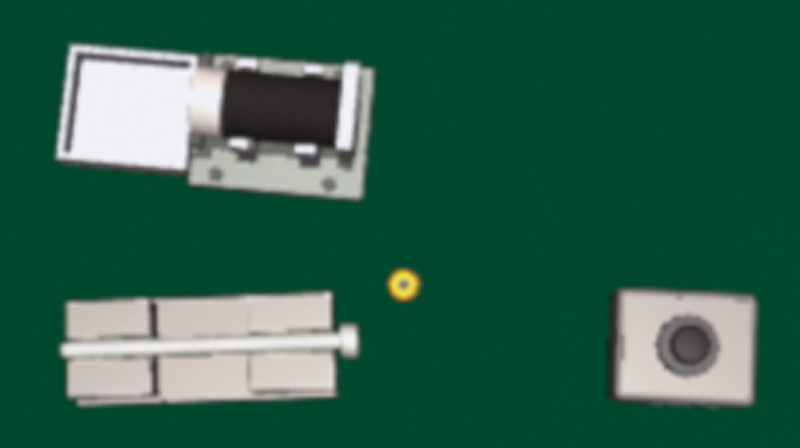

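View pics/sidec.png

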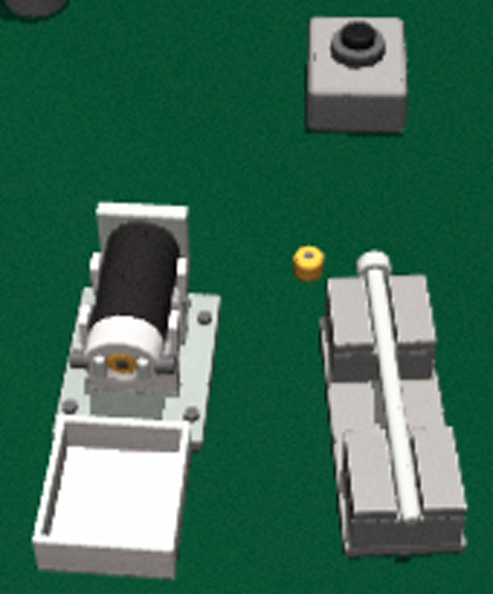

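```bash
python3 - <<'E'
from h import *
def line(p):  # p Nx2 -> x = a + b*y robust
    for _ in range(5):
        b,a=np.polyfit(p[:,1],p[:,0],1); r=p[:,0]-a-b*p[:,1]; p=p[abs(r)<2*r.std()+1e-4]
    return a,b,r.std(),len(p)
for n in("top","side"):
    im=load(n+"0.npz"); c=cloud(im); X,Y,Z=c[...,0],c[...,1],c[...,2]; ok=im["z_map"]>0
    # rod: shank in gap and above
    reg=ok&(X>.38)&(X<.475)&(Y>0)&(Y<.25)
    for z0,z1,y0,y1,t in((.03,.06,.1,.15,"gap shank"),(.0465,.056,.05,.22,"shank"),):
        s=reg&(Z>z0)&(Z<z1)&(Y>y0)&(Y<y1); p=c[s]; 
        if t=="shank": s&=(abs(X-np.median(c[reg&(Z>.03)&(Z<.06)&(Y>.1)&(Y<.15)][:,0]))<.006); p=c[s]
        a,b,sd,k=line(p); print(n,t,len(p),"x@.12",a+b*.12,"slope",b,sd,"zmax pct",np.percentile(p[:,2],[50,90,98]),p[:,1].min(),p[:,1].max())
    # roller black: 
    col=im["color"].astype(int)
    s=ok&(X>.53)&(X<.66)&(Y>0)&(Y<.16)&(col.max(-1)<70)&(Z>.06)&(Z<.105); p=c[s]
    # cylinder: top line
    print(n,"roller",len(p),p.min(0),p.max(0),np.percentile(p[:,2],98))
    # fit cylinder r=25 axis at z 0.075 : LSQ
    from scipy.optimize import least_squares
    def f(q): 
        d=np.array([q[1],1,q[3]]);d/=np.linalg.norm(d); w=p-[q[0],.08,q[2]]; 
        return np.linalg.norm(np.cross(w,d),axis=1)-.025
    r=least_squares(f,[.6,0,.075,0],loss="soft_l1",f_scale=.001); print("cyl x@.08,slope,z,zslope",r.x,np.abs(r.fun).mean())
    s=ok&(X>.38)&(X<.475)&(Y>-.27)&(Y<-.16)&(Z>.043)
    b=s&(col.max(-1)<70)&(Z>.047); print("button",c[b].mean(0) if b.any() else 0,b.sum(),np.percentile(c[b][:,2],[5,50,95]))
    bt=s&(Z>.0615)&(Z<.08);p=c[bt]; print("  top disc?",bt.sum(),p.min(0),p.max(0))
    bx=s&(Z<.047)&(Z>.043);p=c[bx].astype(np.float32);print("  box rect",cv2.minAreaRect(p[:,:2]))
E
```

```text
top gap shank 115 x@.12 0.4260884988794359 slope -0.035176487872735224 0.0034209772053940654 zmax pct [0.04978864 0.0531575  0.05540413] 0.10006190970679864 0.148781571479334
top shank 304 x@.12 0.4260484333263606 slope -0.027190755987283603 0.002860170438716318 zmax pct [0.05036448 0.05313684 0.05509609] 0.050037699255987694 0.21902209076240134
top roller 737 [0.55808825 0.02322908 0.07070372] [0.62129303 0.11338681 0.10477307] 0.10301117837450302
cyl x@.08,slope,z,zslope [ 0.59351672  0.08746662  0.07498894 -0.00345994] 0.0014752732745566544
button [ 0.43209591 -0.21596454  0.06586298] 34 [0.06152952 0.06659119 0.07024949]
  top disc? 120 [ 0.41632366 -0.23140131  0.06150659] [ 0.44363589 -0.20175202  0.07170567]Traceback (most recent call last):
  File "<stdin>", line 28, in <module>
cv2.error: OpenCV(4.12.0) /io/opencv/modules/imgproc/src/convhull.cpp:143: error: (-215:Assertion failed) total >= 0 && (depth == CV_32F || depth == CV_32S) in function 'convexHull'
```

The crops confirm the layout: the rod's head points to -y, the guide plate is at the roller's -y end, and the bushing shows at the tray end. Next I refine the rod, plate, tray and counter in both views.

```bash
cat > m1.py <<'E'
from h import *
from scipy.optimize import least_squares
for n in("top","side"):
    im=load(n+"0.npz"); c=cloud(im); X,Y,Z=c[...,0],c[...,1],c[...,2]; ok=im["z_map"]>0; col=im["color"].astype(int)
    def cyl(p,x0,y0,z0,r,zs=False):
        def f(q):
            d=np.array([q[1],1,q[3]]);d/=np.linalg.norm(d); return np.linalg.norm(np.cross(p-[q[0],y0,q[2]],d),axis=1)-r
        s=least_squares(f,[x0,0,z0,0],loss="soft_l1",f_scale=.001); return s.x.round(4),np.abs(s.fun).mean().round(4)
    s=ok&(abs(X-.4265+.03*(Y-.12))<.0055)&(Y>.03)&(Y<.225)&(Z>.0465)&(Z<.056)
    print(n,"rod cyl@.12",cyl(c[s],.426,.12,.045,.006),s.sum())
    s=ok&(X>.40)&(X<.45)&(Y>.0)&(Y<.24)&(Z>.0405+.003)&(abs(X-.4265)<.015); p=c[s]; print(" rod y ext",np.sort(p[:,1])[[0,3,-4,-1]])
    h=c[ok&(abs(X-.4265)<.02)&(Y>.005)&(Y<.035)&(Z>.03)]; h=h[h[:,1]<h[:,1].min()+.012]; print(" head",h.mean(0),h.min(0),h.max(0))
    s=ok&(col.max(-1)<70)&(X>.53)&(X<.66)&(Y>0)&(Y<.16)&(Z>.06)&(Z<.105)
    print(" roller@.08",cyl(c[s],.6,.08,.075,.025))
    s=ok&(X>.53)&(X<.66)&(Y<.04)&(Y>0)&(Z>.1)&(col.min(-1)>90); p=c[s]; print(" plate top",len(p),p.mean(0).round(4),p.min(0).round(4),p.max(0).round(4),cv2.minAreaRect(p[:,:2].astype(np.float32)*1000))
    s=ok&(X>.53)&(X<.67)&(Y>.14)&(Y<.26)&(Z>.025)&(Z<.04); p=c[s]; print(" tray rim",len(p),cv2.minAreaRect(p[:,:2].astype(np.float32)*1000))
    s=ok&(X>.37)&(X<.48)&(Y>-.28)&(Y<-.15)
    p=c[s&(Z>.041)&(Z<.049)]; print(" box",len(p),cv2.minAreaRect(p[:,:2].astype(np.float32)*1000))
    b=s&(Z>.060)&(Z<.08); p=c[b]; 
    print(" button",b.sum(),p.mean(0).round(4),cv2.minEnclosingCircle(p[:,:2].astype(np.float32)*1000),np.percentile(p[:,2],[10,50,90,98]).round(4))
    s=ok&(X>.37)&(X<.48)&(Y>.0)&(Y<.24); p=c[s&(Z>.045)&(Z<.055)]; p=c[s&(Z>.007)]; print(" rest",cv2.minAreaRect(p[:,:2].astype(np.float32)*1000))
E
python3 m1.py
```

```text
top rod cyl@.12 (array([ 0.4262, -0.038 ,  0.0454, -0.0006]), np.float64(0.0015)) 353
 rod y ext [0.01799569 0.01824689 0.2278682  0.22910816]
 head [0.42936008 0.02387749 0.05335815] [0.41946329 0.01799569 0.04007509] [0.44032626 0.02950431 0.05975081]
 roller@.08 (array([ 0.5935,  0.0875,  0.075 , -0.0035]), np.float64(0.0015))
 plate top 124 [0.5884 0.0254 0.1051] [0.5587 0.0188 0.1   ] [0.6191 0.0316 0.1114] ((588.750732421875, 25.281028747558594), (9.907195091247559, 60.49977493286133), 85.37301635742188)
 tray rim 298 ((602.2817993164062, 190.78057861328125), (95.56732940673828, 87.04254150390625), 85.84236145019531)
 box 1069 ((428.3630676269531, -215.4071807861328), (98.15186309814453, 79.56796264648438), 88.77898406982422)
 button 130 [ 0.4284 -0.2151  0.0658] ((426.0536193847656, -213.87698364257812), 19.058929443359375) [0.0618 0.0662 0.0692 0.0712]
 rest ((425.4774169921875, 123.4874267578125), (211.2337188720703, 99.14230346679688), 89.69772338867188)
side rod cyl@.12 (array([ 0.4278, -0.0432,  0.0447, -0.0008]), np.float64(0.0009)) 426
 rod y ext [0.0167075  0.01828801 
[... 154 characters left out ...]
0.5949, 0.0857, 0.0745, 0.0008]), np.float64(0.0011))
 plate top 164 [0.5903 0.0255 0.1042] [0.56   0.0168 0.1   ] [0.6202 0.033  0.1083] ((590.1165161132812, 24.590238571166992), (13.496987342834473, 60.06033706665039), 85.73339080810547)
 tray rim 591 ((603.994140625, 189.79095458984375), (98.30978393554688, 85.3763198852539), 85.08476257324219)
 box 649 ((430.49468994140625, -214.02821350097656), (100.22124481201172, 79.0311279296875), 87.59183502197266)
 button 89 [ 0.4303 -0.2136  0.0656] ((428.8511657714844, -213.86727905273438), 14.905184745788574) [0.062  0.066  0.068  0.0689]
 rest ((427.8284912109375, 123.56428527832031), (76.18389892578125, 212.84095764160156), 2.5390520095825195)
```

```bash
cat >> h.py <<'E'
def plan(pos,roddir,tip=0.019,pitch_z=0.0):
    """shift (cm) & turn (deg) from present pose to: tool x down, jaws across roddir, grasp point at pos"""
    from rig import manip
    s=manip.get_state(); R0=rot(s["ee_rot"]); p0=np.array(s["position"])
    d=np.asarray(roddir,float); d/=np.linalg.norm(d); best=None
    down=np.array([0,0,-1.]); down-=d*(down@d); down/=np.linalg.norm(down)
    for sg in(1,-1):
        y=sg*d; Rt=np.c_[down,y,np.cross(down,y)]
        rv=R.from_matrix(R0.T@Rt).as_rotvec(degrees=True)
        if best is None or np.linalg.norm(rv)<np.linalg.norm(best[0]): best=(rv,Rt)
    tcp=np.asarray(pos)+best[1][:,0]*tip
    print("clock",s["clock"],"tcp",p0.round(4),"F",s["contact_force"].round(1),"w",round(s["width"],4))
    print("axes x,y,z",R0.T.round(3).tolist())
    print("shift cm",(R0.T@(tcp-p0)*100).round(2),"turn",best[0].round(2))
E
python3 - <<'E'
from h import *
plan([.4268,.1295,.045],[-.0405,1,0]); plan([.4268,.1295,.13],[-.0405,1,0])
E
```

```text
clock 0.1 tcp [ 0.132  -0.5591  0.2026] F [-0.4  0.1 -0.9] w 0.0854
axes x,y,z [[-0.0, 0.002, -1.0], [0.973, 0.23, 0.0], [0.23, -0.973, -0.002]]
shift cm [ 17.77  44.51 -60.22] turn [-7.904e+01 -7.000e-02 -7.000e-02]
clock 0.1 tcp [ 0.132  -0.5591  0.2026] F [-0.4  0.1 -0.9] w 0.0854
axes x,y,z [[-0.0, 0.002, -1.0], [0.973, 0.23, 0.0], [0.23, -0.973, -0.002]]
shift cm [  9.27  44.51 -60.23] turn [-7.904e+01 -7.000e-02 -7.000e-02]
```

```bash
python3 -m crank '[[-3,0,0,0,0,0,8.5],[-4,3,-4,-8,0,0,8.5],[-4,6,-8,-16,0,0,8.5],[-4,9,-12,-24,0,0,8.5],[-4,12,-16,-32,0,0,8.5]]' 60; python3 - <<'E'
from h import *
plan([.4268,.1295,.13],[-.0405,1,0])
E
```

```text
clock: 0.72
position: [0.2125, -0.3746, 0.2431]
ee_rot: [0.654, 0.268, 0.655, -0.267]
contact_force: [0.4, -0.2, 0.0]
width: 0.0847
clock 0.725 tcp [ 0.2125 -0.3746  0.2431] F [ 0.4 -0.2  0. ] w 0.0847
axes x,y,z [[0.0, 0.001, -1.0], [0.701, 0.713, 0.001], [0.713, -0.701, -0.0]]
shift cm [ 13.24  50.97 -20.03] turn [-4.681e+01 -0.000e+00 -4.000e-02]
```

```bash
python3 -m crank '[[0,5.5,-2,-8,0,0,8.5],[0,11,-4,-16,0,0,8.5],[0,16.5,-6,-24,0,0,8.5],[1,22,-8.5,-32,0,0,8.5],[2,27,-11,-38,0,0,8.5]]'; python3 - <<'E'
from h import *
plan([.4268,.1295,.13],[-.0405,1,0])
E
```

```text
clock: 1.35
position: [0.3242, -0.1052, 0.2231]
ee_rot: [0.706, 0.04, 0.706, -0.04]
contact_force: [1.8, -0.9, 1.1]
width: 0.0853
clock 1.35 tcp [ 0.3242 -0.1052  0.2231] F [ 1.8 -0.9  1.1] w 0.0853
axes x,y,z [[0.001, -0.0, -1.0], [0.114, 0.994, -0.0], [0.994, -0.114, 0.001]]
shift cm [11.22 24.48  7.51] turn [-8.84  0.05  0.01]
```

```bash
python3 -m crank '[[0,5,1.6,-4,0,0,8.5],[2,10.5,3.3,-8.8,0,0,8.5],[5,16,5,-8.8,0,0,8.5],[8,21,6.6,-8.8,0,0,8.5],[11,24.5,7.5,-8.8,0,0,8.5]]'; python3 - <<'E'
from h import *
from rig import eyes
plan([.4268,.1295,.045],[-.0405,1,0])
for n in("top","side"):
    im=eyes.get_image(n); np.savez(n+"1.npz",**im); cv2.imwrite(f"pics/{n}1.png",im["color"])
E
```

```text
clock: 1.98
position: [0.4277, 0.1297, 0.1123]
ee_rot: [0.707, -0.013, 0.707, 0.014]
contact_force: [1.0, -0.9, 0.7]
width: 0.0852
clock 1.975 tcp [0.4277 0.1297 0.1123] F [ 1.  -0.9  0.7] w 0.0852
axes x,y,z [[0.001, 0.0, -1.0], [-0.038, 0.999, 0.0], [0.999, 0.038, 0.001]]
shift cm [ 8.63 -0.02 -0.1 ] turn [-0.13  0.03 -0.01]
```

View pics/side1.png

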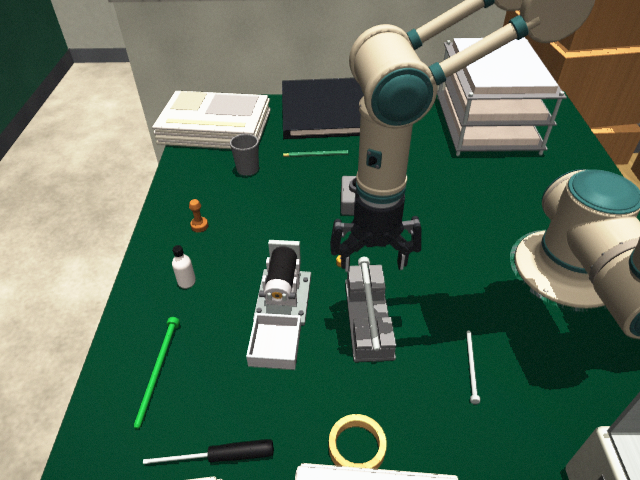

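View pics/top1.png

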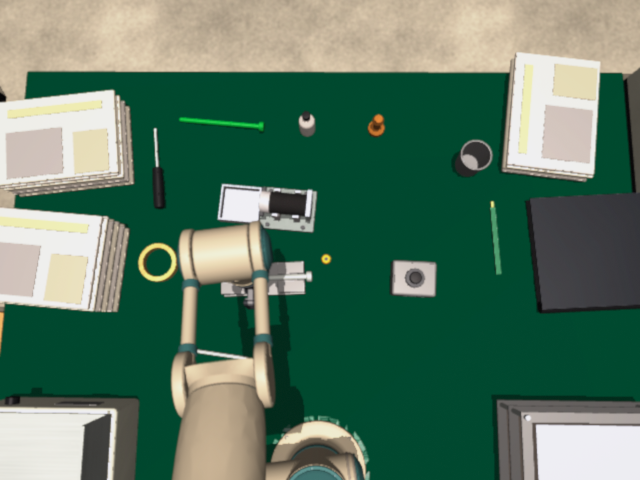

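The side view shows the open fingers at (338,235) and (405,250), straddling the rod on either side; going down to grasp.

```bash
python3 -m crank '[[3,0,-0.1,0,0,0,8.5],[6,0,-0.1,0,0,0,8.5],[8.6,0,-0.1,0,0,0,8.5],[8.6,0,-0.1,0,0,0,8.5]]' 60; python3 -m crank '[[0,0,0,0,0,0,0.5],[0,0,0,0,0,0,0.5],[0,0,0,0,0,0,0.5],[0,0,0,0,0,0,0.5],[0,0,0,0,0,0,0.5]]' 60; python3 -m crank '[[0,0,0,0,0,0,0.5],[0,0,0,0,0,0,0.5],[0,0,0,0,0,0,0.5]]' 60
```

```text
clock: 2.58
position: [0.4243, 0.1265, 0.0264]
ee_rot: [0.705, -0.013, 0.709, 0.012]
contact_force: [-0.3, 0.3, -0.2]
width: 0.0851
clock: 3.2
position: [0.4262, 0.1274, 0.0275]
ee_rot: [0.707, -0.013, 0.707, 0.013]
contact_force: [-0.1, -0.1, 0.2]
width: 0.005
clock: 3.58
position: [0.4261, 0.1274, 0.0273]
ee_rot: [0.707, -0.013, 0.707, 0.013]
contact_force: [0.1, -0.7, 0.2]
width: 0.0049
```

Width 5 mm means no rod between the pads; looking.

```bash
python3 - <<'E'
from h import *
from rig import eyes
for n in("top","side"):
    im=eyes.get_image(n); np.savez(n+"2.npz",**im); a=im["color"]
    c=a[230:370,320:420] if n=="side" else a[230:320,180:330]
    cv2.imwrite(f"pics/{n}2.png",cv2.resize(c,None,fx=4,fy=4,interpolation=2))
E
```

```text
(no output)
```

View pics/side2.png

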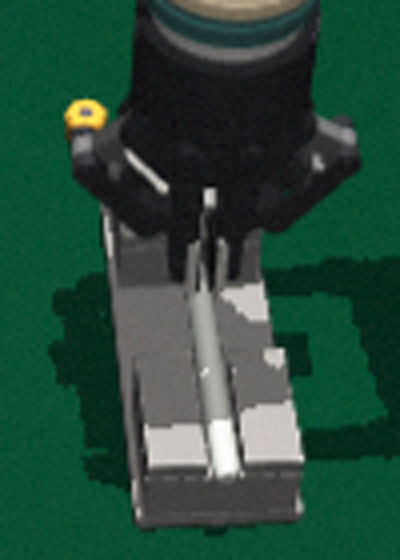

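View pics/top2.png

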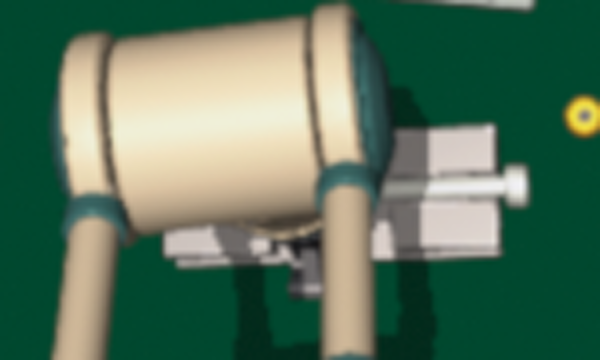

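```bash
python3 - <<'E'
from h import *
im=load("side2.npz")
for P in([.4261,.1274,.0273],[.4261,.1274,.0463],[.4261,.1384,.0273],[.4261,.1384,.051]): print(P,(proj(im,P)-[320,230])*4)
c=cloud(im)
for u,v in((180,270),(200,300),(245,270),(185,220),(205,260),(235,255),(220,270)):
    print(u,v,c[230+v//4,320+u//4].round(3), im["color"][230+v//4,320+u//4])
c=c[230:370,320:420]
m=(c[...,2]>.02)&(c[...,2]<.15)&(c[...,1]>.11)&(c[...,1]<.16)&(abs(c[...,0]-.426)<.04)
for z in np.arange(.02,.09,.005):
    s=m&(abs(c[...,2]-z)<.0025); p=c[s]; print(z.round(3),np.sort(p[:,0].round(3))[:: max(1,len(p)//14)])
E
```

```text
[0.4261, 0.1274, 0.0273] [[198.36775478 314.395464  ]]
[0.4261, 0.1274, 0.0463] [[200.82023365 289.22843386]]
[0.4261, 0.1384, 0.0273] [[200.05113827 333.04383468]]
[0.4261, 0.1384, 0.051] [[203.17583971 301.6080506 ]]
180 270 [0.437 0.133 0.069] [26 23 24]
200 300 [0.427 0.135 0.048] [167 176 173]
245 270 [0.401 0.095 0.022] [67 68 68]
185 220 [0.438 0.139 0.109] [27 27 25]
205 260 [0.425 0.12  0.059] [41 42 41]
235 255 [0.414 0.133 0.08 ] [25 23 20]
220 270 [0.419 0.135 0.072] [106 110 110]
0.02 []
0.025 []
0.03 []
0.035 []
0.04 []
0.045 [0.421 0.421 0.421 0.422 0.424 0.429 0.431 0.431 0.432 0.432 0.432 0.432
 0.433 0.433]
0.05 [0.421 0.423 0.424 0.424 0.425 0.425 0.426 0.426 0.427 0.427 0.428 0.429
 0.43  0.431 0.431 0.432]
0.055 [0.424 0.425 0.425 0.427 0.429]
0.06 [0.413 0.415 0.419 0.42  0.421 0.423 0.424 0.425 0.425 0.425 0.43  0.432
 0.433 0.433 0.436 0.441]
0.065 [0.412 0.415 0.417 0.419 0.423 0.424 0.424 0.425 0.425 0.43  0.432 0.436
 0.437 0.439 0.441 0.443]
0.07 [0.412 0.414 0.419 0.42  0.421 0.423 0.424 0.425 0.43  0.432 0.434 0.436
 0.436 0.438 0.44  0.443]
0.075 [0.412 0.414 0.414 0.414 0.416 0.416 0.416 0.418 0.418 0.422 0.422 0.424
 0.425 0.425 0.431 0.431 0.433 0.434 0.436 0.436 0.438 0.44  0.441 0.441
 0.443 0.443 0.443]
0.08 [0.412 0.413 0.416 0.418 0.42  0.424 0.425 0.425 0.429 0.431 0.433 0.435
 0.436 0.438 0.44  0.442 0.443 0.443]
0.085 [0.411 0.413 0.415 0.417 0.419 0.421 0.422 0.424 0.425 0.429 0.431 0.433
 0.438 0.44  0.442 0.443]
```

```bash
python3 - <<'E'
from h import *
from rig import manip
s=manip.get_state(); print(s)
a=load("side1.npz"); c=cloud(a); col=a["color"].astype(int)
m=(col.max(-1)<75)&(c[...,2]>.07)&(c[...,2]<.3)&(abs(c[...,0]-.427)<.08)&(c[...,1]>.08)&(c[...,1]<.2)
for sgn in(1,-1):
    p=c[m&(sgn*(c[...,0]-.427)>.025)]; print(sgn,p[:,2].min(),np.sort(p[:,2])[:10].round(3),p[p[:,2]<p[:,2].min()+.01].mean(0))
v,u=np.nonzero(m); print(u.min(),u.max(),v.min(),v.max())
a=load("side2.npz"); c=cloud(a); col=a["color"].astype(int)
m=(col.max(-1)<75)&(c[...,2]>.0525)&(c[...,2]<.3)&(abs(c[...,0]-.427)<.08)&(c[...,1]>.08)&(c[...,1]<.2)
p=c[m]; print(np.sort(p[:,2])[:20].round(3)); q=p[p[:,2]<.075]; print(q.min(0),q.max(0))
cv2.imwrite("pics/s2m.png",cv2.resize(a["color"][180:330,310:430],None,fx=4,fy=4,interpolation=0))
E
```

```text
{'clock': 3.675, 'qpos': array([ 1.33852445e-01,  2.64516265e-01,  2.03275227e+00, -1.10385431e-04,
        8.44432842e-01,  9.76136146e-02]), 'qd': array([ 2.88302389e-04, -8.12900775e-04,  3.29252090e-04,  2.32023010e-03,
        5.30262128e-04, -7.99896013e-05]), 'effort': array([ 3.25357498e-03, -3.32987738e+01, -1.69267201e+01, -3.89792740e-04,
        1.45513168e-03,  1.13488252e-05]), 'position': array([0.42606302, 0.12736633, 0.02733805]), 'ee_rot': array([ 0.70695542, -0.012871  ,  0.70702505,  0.01280416]), 'contact_force': array([0.14079576, 0.25211609, 0.15939934]), 'moment': array([-0.04943585, -0.00365334, -0.00450833]), 'width': 0.004737927076144727}
1 0.15392048065749953 [0.154 0.155 0.156 0.156 0.157 0.158 0.158 0.159 0.159 0.159] [0.47755788 0.14104278 0.15871848]
-1 0.1493716571063698 [0.149 0.151 0.152 0.152 0.153 0.153 0.154 0.154 0.155 0.155] [0.38405507 0.13226776 0.15518708]
330 420 198 270
[0.055 0.057 0.058 0.059 0.059 0.059 0.06  0.061 0.062 0.062 0.063 0.063
 0.063 0.063 0.063 0.063 0.064 0.064 0.064 0.065]
[0.41165167 0.11605561 0.05500964] [0.44325925 0.13915464 0.07486953]
```

View pics/s2m.png

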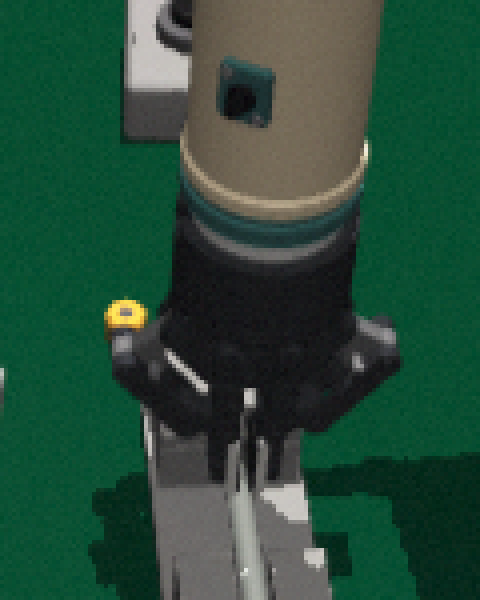

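The close-up shows the fingertips ending at about z=55 mm (crop pixel (245,485)), just above the rod. The reported TCP is therefore about 28 mm lower than the real tips, while x and y agree. I'll open, go 2.8 cm deeper, and check by picture.

```bash
python3 -m crank '[[0,0,0,0,0,0,8.5],[0,0,0,0,0,0,8.5],[0,0,0,0,0,0,8.5],[0,0,0,0,0,0,8.5],[0,0,0,0,0,0,8.5]]'; python3 -m crank '[[1.4,0.1,0,0,0,0,8.5],[2.8,0.2,0,0,0,0,8.5],[2.8,0.2,0,0,0,0,8.5]]';  python3 - <<'E'
from h import *
from rig import eyes
im=eyes.get_image("side"); np.savez("side3.npz",**im); cv2.imwrite("pics/s3.png",cv2.resize(im["color"][200:350,300:450],None,fx=4,fy=4,interpolation=2))
E
```

```text
clock: 4.3
position: [0.4261, 0.1274, 0.0274]
ee_rot: [0.707, -0.013, 0.707, 0.013]
contact_force: [0.7, -0.7, 0.9]
width: 0.0847
clock: 4.68
position: [0.4251, 0.1293, -0.0013]
ee_rot: [0.706, -0.013, 0.708, 0.013]
contact_force: [-0.2, -0.3, -0.6]
width: 0.0854
```

View pics/s3.png

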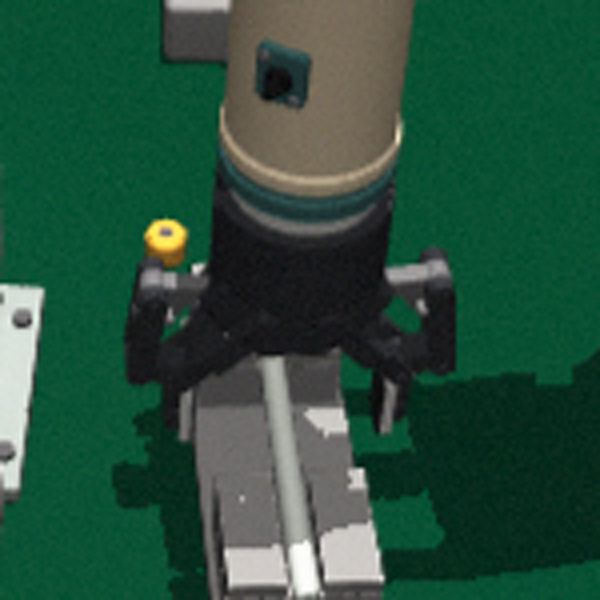

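The open tips (about (185,435) and (390,430)) are now below rod height, with the rod centred between them. Closing.

```bash
python3 -m crank '[[0,0,0,0,0,0,0.5],[0,0,0,0,0,0,0.5],[0,0,0,0,0,0,0.5],[0,0,0,0,0,0,0.5],[0,0,0,0,0,0,0.5]]' 60; python3 -m crank '[[0,0,0,0,0,0,0.5],[0,0,0,0,0,0,0.5]]' 80; python3 - <<'E'
from h import *
from rig import eyes
im=eyes.get_image("side"); np.savez("side4.npz",**im); cv2.imwrite("pics/s4.png",cv2.resize(im["color"][200:350,300:450],None,fx=4,fy=4,interpolation=2))
E
```

```text
clock: 5.35
position: [0.4261, 0.1294, -0.0003]
ee_rot: [0.707, -0.013, 0.707, 0.013]
contact_force: [-0.5, 0.4, 4.6]
width: 0.0101
clock: 5.6
position: [0.4262, 0.1294, -0.0003]
ee_rot: [0.707, -0.013, 0.707, 0.013]
contact_force: [-0.5, 0.3, 4.7]
width: 0.0091
```

View pics/s4.png

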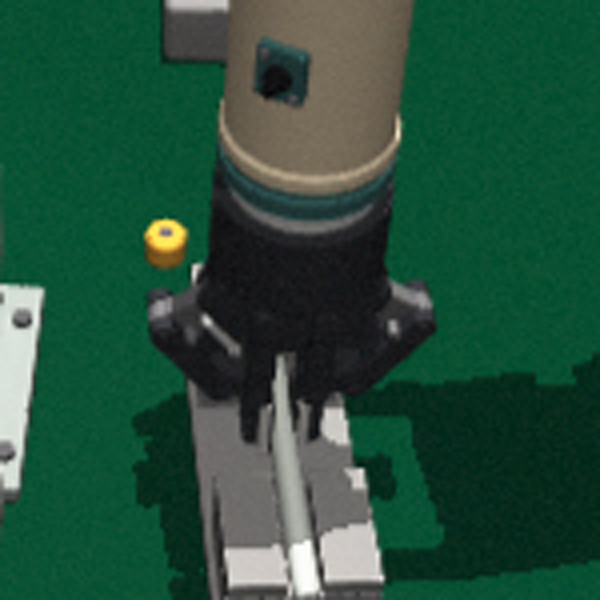

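```bash
python3 - <<'E'
from h import *
a=load("side4.npz"); c=cloud(a); col=a["color"].astype(int)
m=(c[...,2]>.013)&(c[...,2]<.12)&(abs(c[...,0]-.427)<.03)&(c[...,1]>.125)&(c[...,1]<.15)&(col.max(-1)<60)
p=c[m]; print(len(p)); 
for sg in(1,-1):
    q=p[sg*(p[:,0]-.427)>.004]; o=q[np.argsort(q[:,2])][:12]; print(o.round(3).tolist())
for z in np.arange(.02,.09,.01):
    q=p[abs(p[:,2]-z)<.005]; print(z.round(3),len(q), q[:,0].min().round(4) if len(q) else 0,q[:,0].max().round(4) if len(q) else 0)
E
```

```text
527
[[0.432, 0.138, 0.031], [0.441, 0.136, 0.034], [0.44, 0.136, 0.035], [0.432, 0.14, 0.037], [0.441, 0.136, 0.037], [0.44, 0.136, 0.038], [0.443, 0.137, 0.038], [0.433, 0.14, 0.039], [0.442, 0.135, 0.039], [0.44, 0.136, 0.04], [0.44, 0.134, 0.041], [0.444, 0.137, 0.041]]
[[0.413, 0.135, 0.036], [0.411, 0.135, 0.036], [0.413, 0.132, 0.038], [0.41, 0.135, 0.038], [0.412, 0.136, 0.04], [0.412, 0.134, 0.04], [0.41, 0.135, 0.042], [0.414, 0.137, 0.042], [0.41, 0.134, 0.043], [0.412, 0.134, 0.043], [0.414, 0.135, 0.045], [0.412, 0.134, 0.047]]
0.02 0 0 0
0.03 3 0.432 0.4414
0.04 25 0.4097 0.4454
0.05 31 0.409 0.4458
0.06 29 0.409 0.4448
0.07 61 0.398 0.4563
0.08 139 0.3971 0.4569
```

The tips sit at about z=33 mm, so the rod is held in the lower part of the pads. I'll re-grip 6 mm lower.

```bash
python3 -m crank '[[0,0,0,0,0,0,3],[0,0,0,0,0,0,3],[0.3,0,0,0,0,0,3],[0.6,0,0,0,0,0,3],[0.6,0,0,0,0,0,3]]'; python3 -m crank '[[0,0,0,0,0,0,0.5],[0,0,0,0,0,0,0.5],[0,0,0,0,0,0,0.5],[0,0,0,0,0,0,0.5]]' 80; python3 -m crank '[[-0.5,0,0,0,0,0,0.5],[-1.5,0,0,0,0,0,0.5],[-3,0,0,0,0,0,0.5],[-3,0,0,0,0,0,0.5]]'; python3 - <<'E'
from h import *
from rig import eyes
im=eyes.get_image("side"); np.savez("side5.npz",**im); cv2.imwrite("pics/s5.png",cv2.resize(im["color"][200:350,300:450],None,fx=4,fy=4,interpolation=2))
E
```

```text
clock: 6.28
position: [0.4257, 0.1293, -0.007]
ee_rot: [0.707, -0.013, 0.707, 0.013]
contact_force: [-0.2, 0.3, -0.3]
width: 0.0298
clock: 6.78
position: [0.4261, 0.1293, -0.0066]
ee_rot: [0.707, -0.013, 0.707, 0.013]
contact_force: [0.1, 0.1, 1.6]
width: 0.0097
clock: 7.28
position: [0.4272, 0.1296, 0.0246]
ee_rot: [0.708, -0.013, 0.706, 0.013]
contact_force: [-0.6, 0.8, -3.0]
width: 0.0098
```

View pics/s5.png

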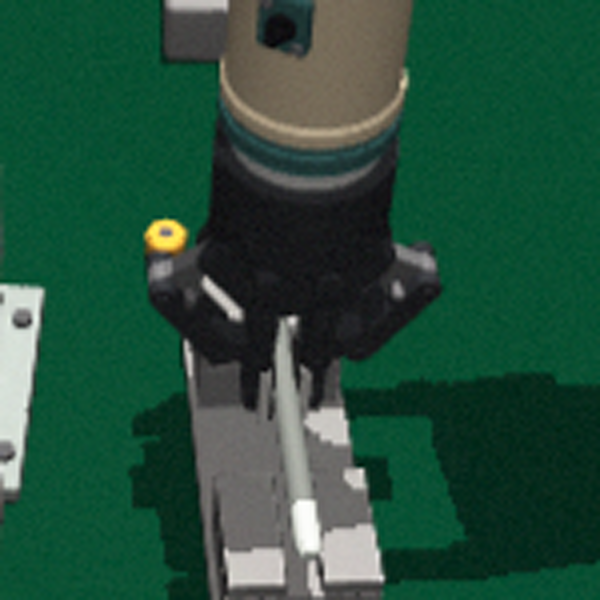

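Rod is lifted. Carry it up, then to the staging place before the bore.

```bash
python3 -m crank '[[-3,0,0,0,0,0,0.5],[-6,0,0,0,0,0,0.5],[-6,-4,2,0,0,0,0.5],[-6,-8.5,4.5,2,0,0,0.5],[-6,-13,7,4,0,0,0.5]]';  python3 -m crank '[[0,-4.5,2.5,1.5,0,0,0.5],[0,-9,5,3.1,0,0,0.5],[0,-12.9,7.05,3.1,0,0,0.5],[0,-12.9,7.05,3.1,0,0,0.5]]'; cat > look.py <<'E'
import sys
from h import *
from rig import eyes,manip
k=sys.argv[1]
for n in("top","side"):
    im=eyes.get_image(n); np.savez(n+k+".npz",**im)
    c=im["color"][130:330,200:440] if n=="top" else im["color"][90:350,200:440]
    cv2.imwrite(f"pics/{n}{k}.png",cv2.resize(c,None,fx=2.5 if n=="top" else 2.3,fy=2.5 if n=="top" else 2.3,interpolation=2))
s=manip.get_state(); print(s["clock"],s["position"].round(4),s["contact_force"].round(1),s["width"].round(4)); print(rot(s["ee_rot"]).T.round(4).tolist())
E
python3 look.py 6
```

```text
clock: 7.95
position: [0.5009, 0.001, 0.083]
ee_rot: [0.707, 0.012, 0.707, -0.012]
contact_force: [0.8, 0.9, -2.5]
width: 0.0098
clock: 8.45
position: [0.5682, -0.1325, 0.0824]
ee_rot: [0.707, 0.032, 0.706, -0.033]
contact_force: [-0.3, 1.6, -2.5]
width: 0.0096Traceback (most recent call last):
  File "look.py", line 9, in <module>
    s=manip.get_state(); print(s["clock"],s["position"].round(4),s["contact_force"].round(1),s["width"].round(4)); print(rot(s["ee_rot"]).T.round(4).tolist())
                                                                                             ^^^^^^^^^^^^^^^^
AttributeError: 'float' object has no attribute 'round'
```

View pics/side6.png

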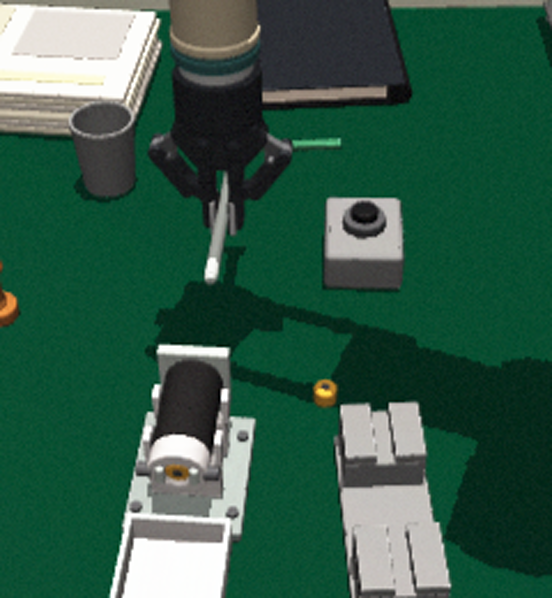

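View pics/top6.png

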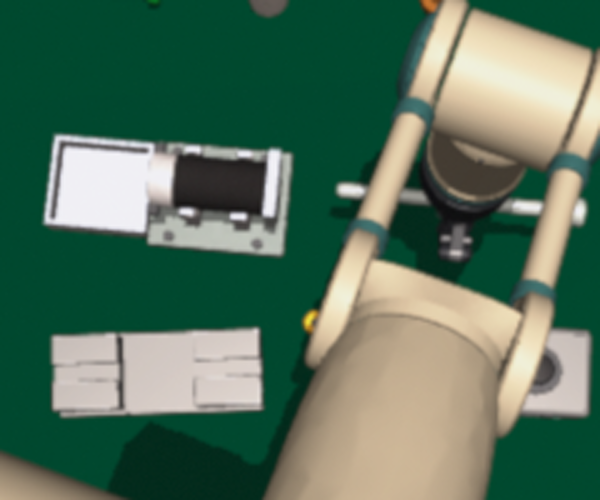

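The side view shows the held rod with its nose at crop (212,270), pointing at the stand's plate top (193,350). The top view shows the nose at (345,190) and the plate at (273,183). Measuring the rod against the bore in each camera.

```bash
cat > m2.py <<'E'
import sys
from h import *
from rig import manip
from scipy.optimize import least_squares
k=sys.argv[1]; zc=float(sys.argv[2]); ylo,yhi=float(sys.argv[3]),float(sys.argv[4])
for n in("top","side"):
    im=load(n+k+".npz"); c=cloud(im); X,Y,Z=c[...,0],c[...,1],c[...,2]; ok=im["z_map"]>0; col=im["color"].astype(int)
    xc=.589+.083*(Y-.02)
    br=(col.min(-1)>70)&(col.max(-1)-col.min(-1)<45)
    s=ok&br&(abs(X-xc)<.016)&(abs(Z-zc)<.02)&(Y>ylo)&(Y<yhi)
    kk,lab=cv2.connectedComponents(s.astype(np.uint8)); 
    p=c[s]
    for _ in range(3):
        f=lambda q:np.linalg.norm(np.cross(p-[q[0],-.1,q[2]],(lambda d:d/np.linalg.norm(d))(np.array([q[1],1,q[3]]))),axis=1)-.006
        r=least_squares(f,[np.median(p[:,0]),.05,zc,0],loss="soft_l1",f_scale=.0007); p=p[abs(f(r.x))<.003]
    q=r.x; print(n,len(p),"rod @y=-.1 x,slope,z,zslope",q.round(4),"res",np.abs(f(q)).mean().round(4),"y",np.sort(p[:,1])[[0,1,2,-3,-2,-1]].round(4))
    for y in(.0203,): print("   extrap to mouth y: x,z",(q[0]+q[1]*(y+.1)).round(4),(q[2]+q[3]*(y+.1)).round(4))
s=manip.get_state(); print(s["clock"],s["position"].round(4),s["contact_force"].round(1),round(s["width"],4)); print(rot(s["ee_rot"]).T.round(4).tolist())
E
python3 m2.py 6 .133 -.25 .0
```

```text
top 175 rod @y=-.1 x,slope,z,zslope [ 0.5713  0.079   0.136  -0.0365] res 0.0012 y [-0.2437 -0.2427 -0.2425 -0.0342 -0.0342 -0.0321]
   extrap to mouth y: x,z 0.5808 0.1316
side 218 rod @y=-.1 x,slope,z,zslope [0.5703 0.0912 0.1338 0.0018] res 0.0008 y [-0.1818 -0.181  -0.1785 -0.0317 -0.0315 -0.0301]
   extrap to mouth y: x,z 0.5813 0.1341
8.55 [ 0.5657 -0.129   0.0823] [-1.1  0.5 -1.4] 0.0094
[[-0.0028, 0.0015, -1.0], [0.0887, 0.9961, 0.0012], [0.9961, -0.0887, -0.0029]]
```

```bash
python3 -m crank '[[2,0,0.4,0,0,0,0.5],[4,0,0.8,0,0,0,0.5],[5.8,0,0.8,0,0,0,0.5],[5.8,0,0.8,0,0,0,0.5],[5.8,0,0.8,0,0,0,0.5]]'; python3 look.py 7 2>/dev/null; python3 m2.py 7 .075 -.25 .0
```

```text
clock: 9.18
position: [0.5748, -0.1292, 0.0259]
ee_rot: [0.707, 0.031, 0.706, -0.031]
contact_force: [0.7, -1.2, -2.8]
width: 0.0096
top 171 rod @y=-.1 x,slope,z,zslope [ 0.5767  0.0951  0.0791 -0.0299] res 0.0012 y [-0.2391 -0.2388 -0.2388 -0.0306 -0.0305 -0.0305]
   extrap to mouth y: x,z 0.5881 0.0755
side 214 rod @y=-.1 x,slope,z,zslope [0.5784 0.0925 0.078  0.0013] res 0.001 y [-0.1766 -0.1756 -0.1728 -0.0307 -0.0292 -0.0285]
   extrap to mouth y: x,z 0.5896 0.0782
9.275 [ 0.5753 -0.1298  0.0264] [-0.8 -0.6 -1.6] 0.0102
[[0.0016, -0.0006, -1.0], [0.087, 0.9962, -0.0004], [0.9962, -0.087, 0.0017]]
```

View pics/side7.png

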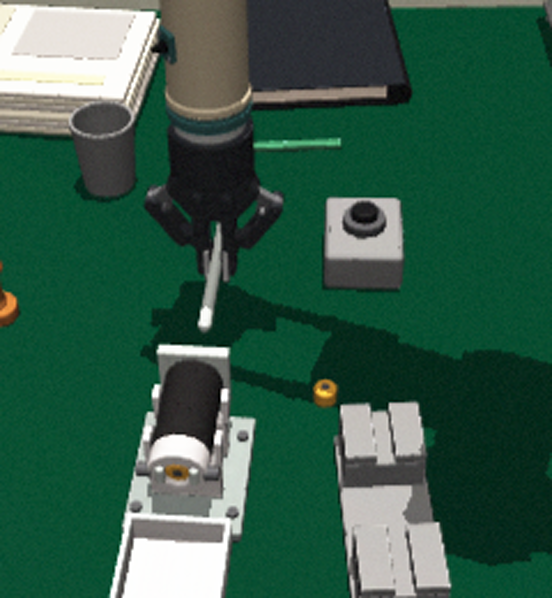

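View pics/top7.png

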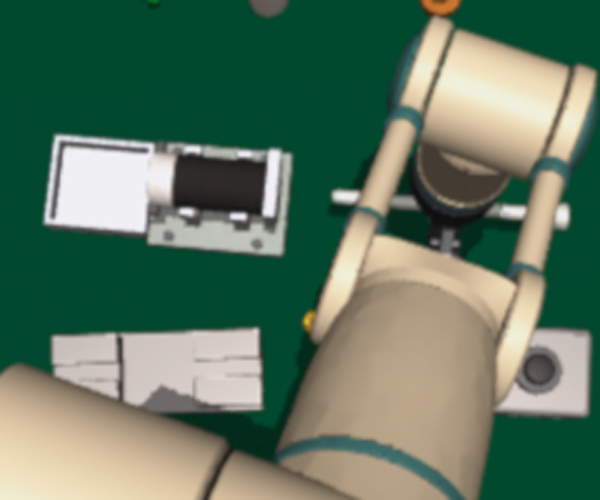

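```bash
cat > m3.py <<'E'
import sys
from h import *
k=sys.argv[1]; zc=float(sys.argv[2]); ylo,yhi=float(sys.argv[3]),float(sys.argv[4])
ims={n:load(n+k+".npz") for n in("top","side")}
L={}
for n,im in ims.items():
    c=cloud(im); X,Y,Z=c[...,0],c[...,1],c[...,2]; col=im["color"].astype(float)
    s=(im["z_map"]>0)&(col.min(-1)>60)&(col.max(-1)-col.min(-1)<45)&(abs(X-.589-.085*(Y-.02))<.013)&(abs(Z-zc)<.02)&(Y>ylo)&(Y<yhi)
    v,u=np.nonzero(s); w=col.mean(-1)[v,u]
    ax,o=(u,v) if n=="top" else (v,u)
    pts=[]
    for t in np.unique(ax):
        j=ax==t
        if j.sum()>=2: pts.append((t,np.average(o[j],weights=w[j]),j.sum()))
    pts=np.array(pts); a=np.polyfit(pts[:,0],pts[:,1],1); r=pts[:,1]-np.polyval(a,pts[:,0]); g=abs(r)<1.; a=np.polyfit(pts[g,0],pts[g,1],1)
    print(n,len(pts),g.sum(),"resid px",(pts[g,1]-np.polyval(a,pts[g,0])).std().round(2),"span",pts[0,0],pts[-1,0])
    uv=[(t,np.polyval(a,t)) if n=="top" else (np.polyval(a,t),t) for t in (pts[0,0],pts[-1,0])]
    e,d=ray(im,uv); nn=np.cross(d[0],d[1]); nn/=np.linalg.norm(nn); L[n]=(e,nn)
    P=onplane(im,uv,zc); sl=(P[1,0]-P[0,0])/(P[1,1]-P[0,1]); print("  at z",zc,"slope",sl.round(4),"x@-.05",(P[0,0]+sl*(-.05-P[0,1])).round(4),"x@mouth",(P[0,0]+sl*(.0203-P[0,1])).round(4))
(e1,n1),(e2,n2)=L["top"],L["side"]; d=np.cross(n1,n2); d/=d[1]
for y in(-.15,-.1,-.04,.0203):
    A=np.array([n1[[0,2]],n2[[0,2]]]); b=[n1@e1-n1[1]*y,n2@e2-n2[1]*y]; print(" two-view y",y,"x,z",np.linalg.solve(A,b).round(4))
E
python3 m3.py 7 .076 -.17 -.02
```

```text
top 22 21 resid px 0.37 span 333.0 366.0
  at z 0.076 slope 0.0949 x@-.05 0.5822 x@mouth 0.5889
side 44 43 resid px 0.4 span 190.0 233.0
  at z 0.076 slope 0.0666 x@-.05 0.5831 x@mouth 0.5878
 two-view y -0.15 x,z [ 0.5908 -0.012 ]
 two-view y -0.1 x,z [0.5886 0.0219]
 two-view y -0.04 x,z [0.5859 0.0626]
 two-view y 0.0203 x,z [0.5833 0.1035]
```

Lateral alignment agrees within 1 mm in each camera (rod 0.5885 against bore 0.588, and 0.5896 against 0.5897). The rod is about 3.5 mm high, so I'll lower it and approach the mouth.

```bash
python3 -m crank '[[0.35,0,0,0,0,0,0.5],[0.35,2,0,0,0,0,0.5],[0.35,3.5,0,0,0,0,0.5],[0.35,4.2,0,0,0,0,0.5],[0.35,4.2,0,0,0,0,0.5]]'; python3 look.py 8 2>/dev/null; python3 m2.py 8 .075 -.2 .012
```

```text
clock: 9.9
position: [0.5785, -0.0873, 0.022]
ee_rot: [0.706, 0.03, 0.706, -0.03]
contact_force: [-0.2, -0.3, -2.2]
width: 0.0099
top 161 rod @y=-.1 x,slope,z,zslope [ 0.5775  0.0835  0.076  -0.0215] res 0.0013 y [-0.1973 -0.197  -0.197   0.0102  0.0102  0.0103]
   extrap to mouth y: x,z 0.5875 0.0734
side 186 rod @y=-.1 x,slope,z,zslope [0.5785 0.0871 0.0733 0.0079] res 0.0008 y [-0.1291 -0.1283 -0.123  -0.008  -0.0077 -0.0076]
   extrap to mouth y: x,z 0.589 0.0742
10.0 [ 0.5786 -0.0882  0.0219] [-0.2 -0.1 -2.8] 0.01
[[0.0002, -0.0005, -1.0], [0.087, 0.9962, -0.0005], [0.9962, -0.087, 0.0002]]
```

View pics/top8.png

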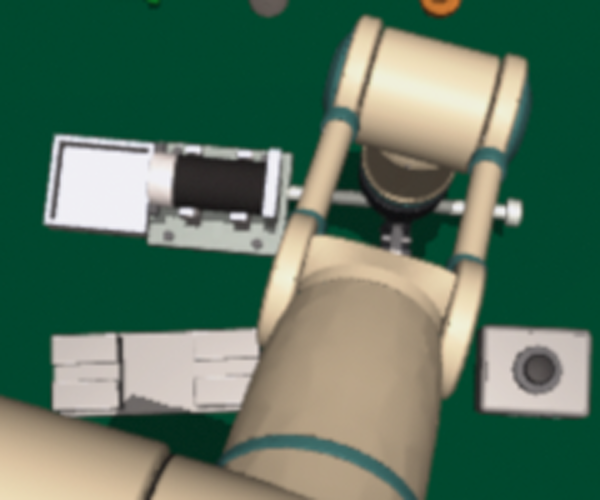

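The nose is about 9 mm before the plate (crop (290,193), plate (275,183)) and lined up. Entering slowly.

```bash
python3 -m crank '[[0,0.5,0.05,0,0,0,0.5],[0,1.0,0.05,0,0,0,0.5],[0,1.5,0.05,0,0,0,0.5],[0,2.0,0.05,0,0,0,0.5],[0,2.0,0.05,0,0,0,0.5]]' 60
```

```text
clock: 10.62
position: [0.5807, -0.0678, 0.0219]
ee_rot: [0.706, 0.031, 0.706, -0.031]
contact_force: [-1.1, 0.5, -1.7]
width: 0.0096
```

```bash
python3 -m crank '[[0,0.8,0,0,0,0,0.5],[0,1.6,0,0,0,0,0.5],[0,2.4,0,0,0,0,0.5],[0,3,0,0,0,0,0.5],[0,3,0,0,0,0,0.5]]'; python3 -m crank '[[0,0.8,0,0,0,0,0.5],[0,1.6,0,0,0,0,0.5],[0,2.4,0,0,0,0,0.5],[0,3,0,0,0,0,0.5],[0,3,0,0,0,0,0.5]]';python3 look.py 9 2>/dev/null; python3 m2.py 9 .075 -.2 .012
```

```text
clock: 11.25
position: [0.5833, -0.0378, 0.0219]
ee_rot: [0.706, 0.031, 0.706, -0.031]
contact_force: [0.2, 0.3, -2.5]
width: 0.0098
clock: 11.88
position: [0.586, -0.0079, 0.0219]
ee_rot: [0.706, 0.031, 0.706, -0.031]
contact_force: [0.2, -0.5, -1.1]
width: 0.0099
top 99 rod @y=-.1 x,slope,z,zslope [ 0.5782  0.0572  0.0766 -0.1029] res 0.0011 y [-0.1188 -0.1187 -0.1184 -0.0397 -0.0375 -0.0374]
   extrap to mouth y: x,z 0.5851 0.0643
side 40 rod @y=-.1 x,slope,z,zslope [ 0.6026 -0.1552  0.0686  0.1738] res 0.001 y [-0.0473 -0.0462 -0.0413  0.0002  0.0004  0.0037]
   extrap to mouth y: x,z 0.5839 0.0895
11.975 [ 0.586  -0.0085  0.0219] [ 0.  -0.8 -2.3] 0.0093
[[0.0, -0.0003, -1.0], [0.0872, 0.9962, -0.0003], [0.9962, -0.0872, 0.0001]]
```

View pics/top9.png

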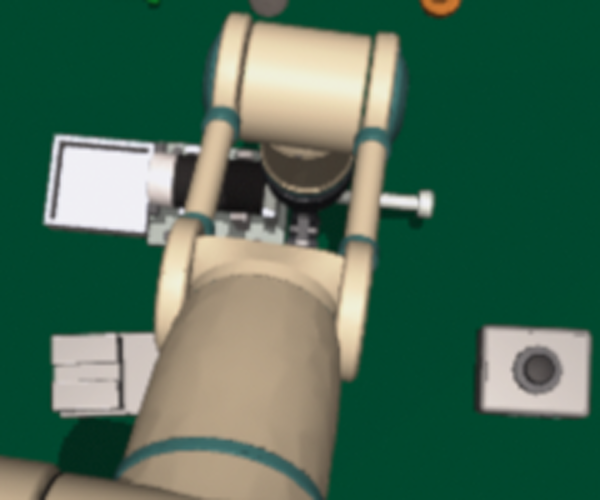

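View pics/side9.png

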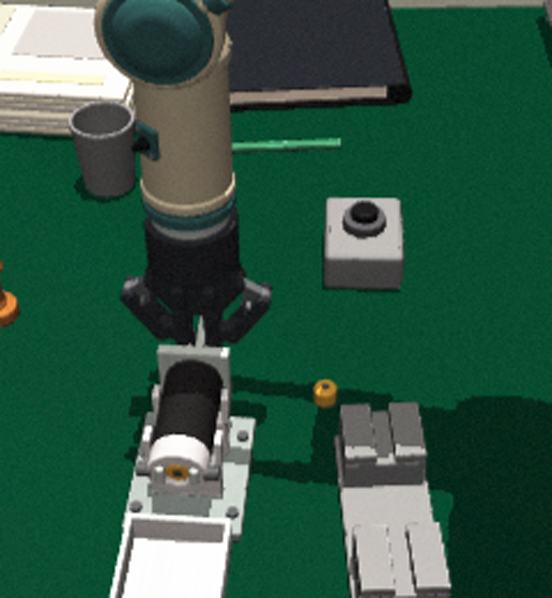

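The head's outer end is at y=-0.119, so the nose is about 73 mm deep. Letting go and moving back toward the head.

```bash
python3 -m crank '[[0,0,0,0,0,0,3],[0,0,0,0,0,0,3],[0,0,0,0,0,0,3],[0,-2,0,0,0,0,3],[0,-4,0,0,0,0,3]]'; python3 -m crank '[[0,-1.5,0,0,0,0,3],[0,-3,0,0,0,0,3],[0,-4.1,0,0,0,0,3],[0,-4.1,0,0,0,0,3]]';python3 look.py 10 2>/dev/null; python3 m2.py 10 .07 -.13 .012
```

```text
clock: 12.6
position: [0.5824, -0.0499, 0.0219]
ee_rot: [0.706, 0.031, 0.706, -0.031]
contact_force: [0.8, -0.1, -0.9]
width: 0.0299
clock: 13.1
position: [0.5789, -0.0901, 0.0219]
ee_rot: [0.706, 0.031, 0.706, -0.031]
contact_force: [0.1, 0.2, -1.0]
width: 0.0298
top 83 rod @y=-.1 x,slope,z,zslope [0.5788 0.0774 0.0683 0.031 ] res 0.0011 y [-0.0626 -0.0624 -0.0603  0.0103  0.0103  0.0103]
   extrap to mouth y: x,z 0.5881 0.0721
side 180 rod @y=-.1 x,slope,z,zslope [0.5798 0.0818 0.0667 0.0468] res 0.0009 y [-0.117  -0.1156 -0.1135 -0.0111 -0.011  -0.0093]
   extrap to mouth y: x,z 0.5896 0.0724
13.2 [ 0.5788 -0.089   0.0218] [ 0.9 -0.3  0.2] 0.0301
[[-0.0001, 0.0003, -1.0], [0.0878, 0.9961, 0.0003], [0.9961, -0.0878, -0.0002]]
```

View pics/top10.png

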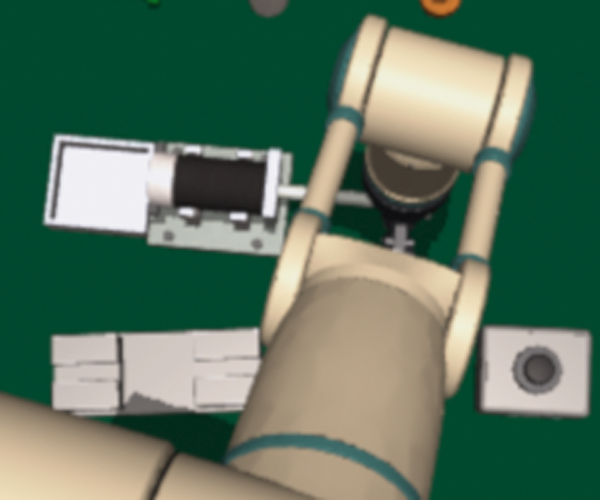

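View pics/side10.png

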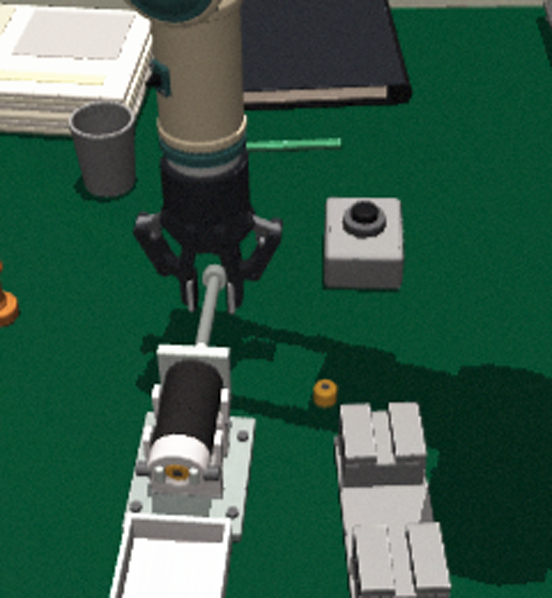

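The rod sagged to z=67 mm at the grasp place with 2.7° of pitch, as expected. Following it with the jaws, gripping, and levelling.

```bash
python3 -m crank '[[0.4,0.1,0,0,0,1.3,3],[0.75,0.1,0,0,0,2.7,3],[0.75,0.1,0,0,0,2.7,3],[0.75,0.1,0,0,0,2.7,0.5],[0.75,0.1,0,0,0,2.7,0.5]]' 90;  python3 -m crank '[[0,0,0,0,0,0,0.5],[0,0,0,0,0,0,0.5]]' 90; python3 -m crank '[[-0.35,0,0,0,0,-1.3,0.5],[-0.75,0,0,0,0,-2.7,0.5],[-0.75,0,0,0,0,-2.7,0.5]]' 90;python3 look.py 11 2>/dev/null; python3 m2.py 11 .073 -.1 .012
```

```text
clock: 13.82
position: [0.5791, -0.0883, 0.0145]
ee_rot: [0.707, 0.047, 0.705, -0.014]
contact_force: [0.2, -0.9, 0.3]
width: 0.0094
clock: 14.08
position: [0.579, -0.0883, 0.0145]
ee_rot: [0.707, 0.047, 0.705, -0.014]
contact_force: [0.0, -1.3, 0.0]
width: 0.0095
clock: 14.45
position: [0.579, -0.0877, 0.0221]
ee_rot: [0.707, 0.03, 0.706, -0.031]
contact_force: [-0.7, -0.0, -2.2]
width: 0.0096
top 74 rod @y=-.1 x,slope,z,zslope [0.5789 0.0669 0.0722 0.0298] res 0.0011 y [-0.06   -0.0579 -0.0578  0.0102  0.0102  0.0103]
   extrap to mouth y: x,z 0.587 0.0758
side 162 rod @y=-.1 x,slope,z,zslope [ 0.5793  0.0807  0.0734 -0.0013] res 0.0009 y [-0.0983 -0.0978 -0.0974 -0.0076 -0.0076 -0.004 ]
   extrap to mouth y: x,z 0.589 0.0733
14.55 [ 0.5788 -0.0881  0.0218] [ 0.1  0.  -2.1] 0.0095
[[-0.0003, -0.0001, -1.0], [0.0866, 0.9962, -0.0001], [0.9962, -0.0866, -0.0003]]
```

View pics/side11.png

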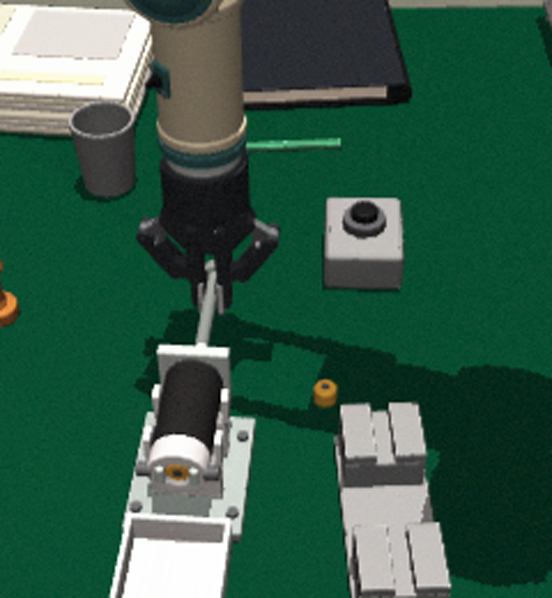

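Level again. Pushing on.

```bash
python3 -m crank '[[0,0.8,0,0,0,0,0.5],[0,1.6,0,0,0,0,0.5],[0,2.2,0,0,0,0,0.5],[0,2.7,0,0,0,0,0.5],[0,2.7,0,0,0,0,0.5]]' 110;  python3 -m crank '[[0,0.6,0,0,0,0,0.5],[0,1.2,0,0,0,0,0.5],[0,1.8,0,0,0,0,0.5],[0,1.8,0,0,0,0,0.5]]' ;python3 look.py 12 2>/dev/null; python3 m2.py 12 .073 -.1 .012
```

```text
clock: 15.18
position: [0.5814, -0.0633, 0.022]
ee_rot: [0.707, 0.029, 0.706, -0.032]
contact_force: [-1.1, -6.2, -2.7]
width: 0.009
clock: 15.68
position: [0.5828, -0.0431, 0.0219]
ee_rot: [0.706, 0.031, 0.706, -0.031]
contact_force: [0.1, 0.6, -2.3]
width: 0.0089
top 37 rod @y=-.1 x,slope,z,zslope [ 0.5718  0.1372  0.0788 -0.0456] res 0.001 y [-0.069  -0.0102 -0.008   0.0102  0.0102  0.0104]
   extrap to mouth y: x,z 0.5883 0.0733
side 100 rod @y=-.1 x,slope,z,zslope [ 0.5878 -0.0201  0.0794 -0.0744] res 0.0011 y [-0.0717 -0.0714 -0.0697 -0.0076 -0.007  -0.0053]
   extrap to mouth y: x,z 0.5854 0.0705
15.775 [ 0.5827 -0.0432  0.0218] [ 0.5 -0.3 -2.3] 0.0092
[[-0.0003, 0.0005, -1.0], [0.0873, 0.9962, 0.0005], [0.9962, -0.0873, -0.0003]]
```

View pics/side12.png

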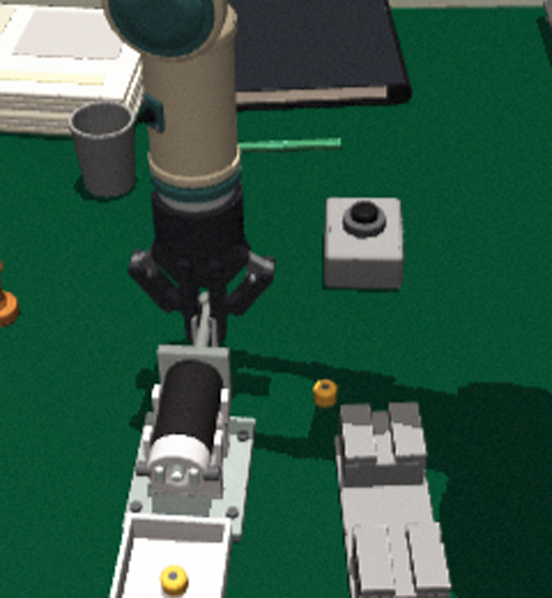

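View pics/top12.png

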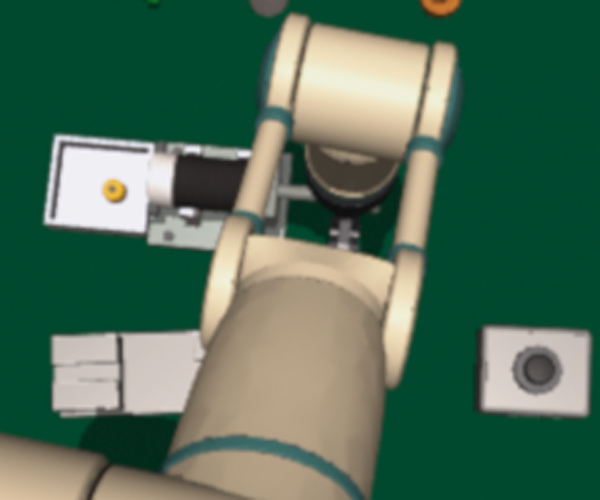

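The bushing lies in the tray (side crop (174,580), top crop (114,190)) and the nose shows at the roller's end (177,473). Letting go and rising.

```bash
python3 -m crank '[[0,0,0,0,0,0,3],[0,0,0,0,0,0,3],[0,0,0,0,0,0,4],[-0.5,0,0,0,0,0,4],[-3,0,0,0,0,0,4]]'; python3 -m crank '[[-4,0,0,0,0,0,4],[-8,0,0,0,0,0,2],[-8,-5,-3,0,0,0,0.2],[-8,-10,-7,0,0,0,0.2],[-8,-14,-12,0,0,0,0.2]]';python3 look.py 13 2>/dev/null; python3 - <<'E'
from h import *
plan([.4295,-.2145,.14],[.087,.996,0],tip=0)
for n in("side","top"):
    im=load(n+"13.npz");c=cloud(im);X,Y,Z=c[...,0],c[...,1],c[...,2]; col=im["color"].astype(int)
    s=(abs(X-.58)<.03)&(Y<.012)&(Y>-.12)&(Z>.05)&(Z<.1)&(col.min(-1)>60); p=c[s]; print(n,"rod y min",np.sort(p[:,1])[:4].round(4),"z",np.median(p[:,2]).round(4))
    b=(col[...,2]>col[...,0]+60)&(abs(X-.603)<.05)&(abs(Y-.19)<.05);p=c[b]; print(" bushing",p.mean(0).round(4),p[:,2].max().round(4))
E
```

```text
clock: 16.4
position: [0.5815, -0.0435, 0.051]
ee_rot: [0.705, 0.031, 0.708, -0.031]
contact_force: [0.2, -0.0, 1.0]
width: 0.0399
clock: 17.02
position: [0.4531, -0.1728, 0.1325]
ee_rot: [0.707, 0.03, 0.706, -0.031]
contact_force: [0.1, -0.6, 0.6]
width: 0.0022
clock 17.125 tcp [ 0.4484 -0.173   0.1321] F [-0.4  0.6  0.7] w 0.002
axes x,y,z [[-0.004, -0.001, -1.0], [0.092, 0.996, -0.001], [0.996, -0.092, -0.004]]
shift cm [-0.78 -4.31 -1.5 ] turn [-0.31 -0.22  0.05]
side rod y min [-0.0736 -0.0732 -0.0727 -0.0718] z 0.0759
 bushing [0.6028 0.205  0.0183] 0.0252
top rod y min [-0.0715 -0.0714 -0.0713 -0.0713] z 0.0767
 bushing [0.6022 0.2006 0.0211] 0.0265
```

View pics/side13.png

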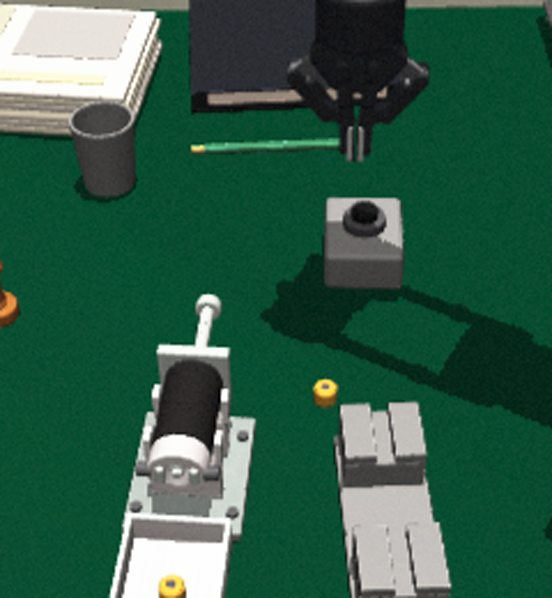

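View pics/top13.png

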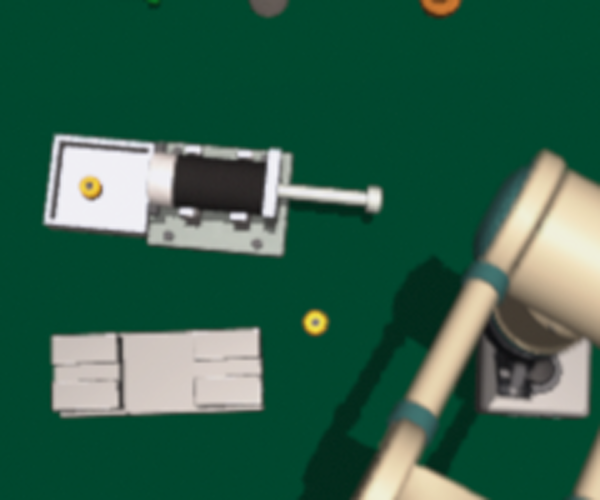

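The rod lies through the roller with its head end at y=-0.072, so the nose is about 119 mm deep, and the bushing is in the tray. Moving over the button.

```bash
python3 -m crank '[[0,-2.2,-0.9,0,0,0,0],[0,-4.3,-1.6,0,0,0,0],[0,-4.3,-1.6,0,0,0,0]]';python3 look.py 14 2>/dev/null; python3 - <<'E'
from h import *
plan([.4295,-.2145,.14],[.087,.996,0],tip=0)
im=load("side14.npz");c=cloud(im);X,Y,Z=c[...,0],c[...,1],c[...,2]; col=im["color"].astype(int)
s=(abs(X-.43)<.03)&(abs(Y+.215)<.03)&(Z>.1)&(Z<.25)&(col.max(-1)<120); p=c[s]; o=p[np.argsort(p[:,2])]; print(o[:12].round(3)); q=o[o[:,2]<o[0,2]+.03]; print(q.min(0),q.max(0))
for n in("side","top"):
    im=load(n+"14.npz");c=cloud(im);X,Y,Z=c[...,0],c[...,1],c[...,2]; col=im["color"].astype(int)
    b=(col[...,2]>col[...,0]+60)&(abs(X-.603)<.05)&(abs(Y-.19)<.05);p=c[b]; print(" bushing",p.mean(0).round(4))
E
```

```text
clock: 17.5
position: [0.4344, -0.2132, 0.1323]
ee_rot: [0.707, 0.031, 0.706, -0.032]
contact_force: [-0.2, 0.4, -0.5]
width: 0.0001
clock 17.6 tcp [ 0.4345 -0.2119  0.1321] F [0.6 0.4 0.4] w -0.0003
axes x,y,z [[0.001, 0.0, -1.0], [0.088, 0.996, 0.001], [0.996, -0.088, 0.001]]
shift cm [-0.79 -0.3  -0.47] turn [-0.05  0.04 -0.03]
[[ 0.44  -0.206  0.16 ]
 [ 0.442 -0.205  0.161]
 [ 0.433 -0.204  0.161]
 [ 0.431 -0.204  0.162]
 [ 0.436 -0.204  0.162]
 [ 0.438 -0.203  0.162]
 [ 0.438 -0.205  0.164]
 [ 0.442 -0.204  0.164]
 [ 0.436 -0.207  0.165]
 [ 0.436 -0.202  0.166]
 [ 0.434 -0.201  0.166]
 [ 0.444 -0.209  0.166]]
[ 0.42264483 -0.2100139   0.16012978] [ 0.44946346 -0.1982007   0.18998156]
 bushing [0.6029 0.2049 0.0183]
 bushing [0.6023 0.2007 0.0208]
```

View pics/side14.png

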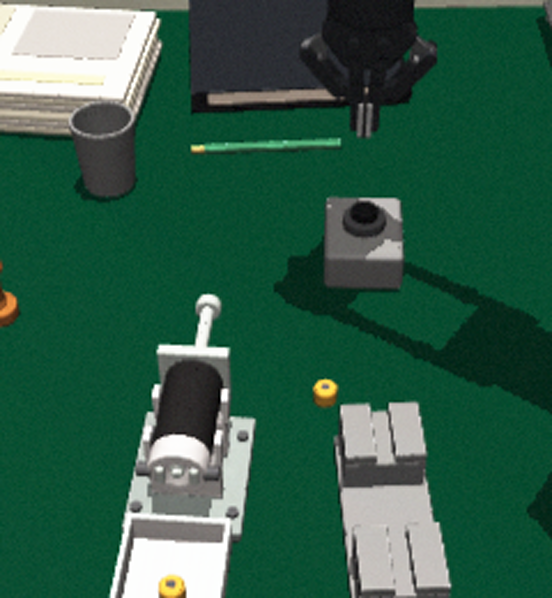

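The bushing is at rest. The tips are at z=160 mm, about 92 mm above the button top. Descending to just above it, then pressing in small steps with the force checked.

```bash
python3 -m crank '[[3,-0.2,-0.3,0,0,0,0],[6,-0.3,-0.45,0,0,0,0],[8,-0.3,-0.45,0,0,0,0],[8.6,-0.3,-0.45,0,0,0,0],[8.6,-0.3,-0.45,0,0,0,0]]'; python3 -m crank '[[0.2,0,0,0,0,0,0],[0.2,0,0,0,0,0,0],[0.4,0,0,0,0,0,0],[0.4,0,0,0,0,0,0]]'
```

```text
clock: 18.23
position: [0.4296, -0.2146, 0.046]
ee_rot: [0.706, 0.031, 0.706, -0.031]
contact_force: [0.1, 1.1, -0.3]
width: -0.0004
clock: 18.73
position: [0.4291, -0.215, 0.0419]
ee_rot: [0.706, 0.031, 0.706, -0.031]
contact_force: [-0.2, -0.1, -0.7]
width: 0.0005
```

```bash
python3 -m crank '[[0.2,0,0,0,0,0,0],[0.2,0,0,0,0,0,0],[0.4,0,0,0,0,0,0],[0.4,0,0,0,0,0,0]]';  python3 -m crank '[[0.1,0,0,0,0,0,0],[0.2,0,0,0,0,0,0],[0.2,0,0,0,0,0,0]]'
```

```text
clock: 19.23
position: [0.4293, -0.2151, 0.038]
ee_rot: [0.706, 0.031, 0.706, -0.031]
contact_force: [-0.6, 0.2, 1.5]
width: -0.0004
clock: 19.6
position: [0.4292, -0.2151, 0.036]
ee_rot: [0.706, 0.031, 0.706, -0.031]
contact_force: [0.4, 0.0, 3.0]
width: -0.0002
```

```bash
python3 -m crank '[[0.1,0,0,0,0,0,0],[0.2,0,0,0,0,0,0],[0.2,0,0,0,0,0,0]]';  python3 -m crank '[[0.1,0,0,0,0,0,0],[0.2,0,0,0,0,0,0],[0.2,0,0,0,0,0,0]]'
```

```text
clock: 19.98
position: [0.4293, -0.2151, 0.0339]
ee_rot: [0.706, 0.031, 0.706, -0.031]
contact_force: [-0.1, -0.5, 4.3]
width: -0.0005
clock: 20.35
position: [0.4293, -0.2151, 0.033]
ee_rot: [0.707, 0.031, 0.706, -0.031]
contact_force: [-2.9, 1.5, 14.0]
width: -0.0
```

Force jumped from 4.3 to 14 N with the TCP stopping at 33 mm, so the button is on its stop. Holding briefly, then retracting.

```bash
python3 -m crank '[[0,0,0,0,0,0,0],[0,0,0,0,0,0,0],[-1,0,0,0,0,0,0],[-4,0,0,0,0,0,0],[-8,0,0,0,0,0,0]]'; python3 -m crank '[[-3,0,0,0,0,0,0],[-6,-5,0,0,0,0,0],[-6,-10,0,0,0,0,0],[-6,-10,0,0,0,0,0]]'; python3 look.py 15 2>/dev/null; sed 's/0.npz/15.npz/' m1.py > m1b.py; python3 - <<'E'
from h import *
for n in("side","top"):
    A=load(n+"0.npz");im=load(n+"15.npz"); c=cloud(im);c0=cloud(A)
    X,Y,Z=c[...,0],c[...,1],c[...,2]; col=im["color"].astype(int)
    b=(col[...,2]>col[...,0]+60)&(abs(X-.603)<.05)&(abs(Y-.19)<.05);print(n,"bushing",c[b].mean(0).round(4))
    s=(abs(X-.58)<.03)&(Y<.012)&(Y>-.12)&(Z>.05)&(Z<.1)&(col.min(-1)>60); print(" rod ymin",np.sort(c[s][:,1])[:3].round(4))
    for nm,cc in(("start",c0),("now",c)):
        s=(abs(cc[...,0]-.43)<.03)&(abs(cc[...,1]+.215)<.03)&(cc[...,2]>.06)&(cc[...,2]<.08); print(" button",nm,s.sum(),np.percentile(cc[s][:,2],[50,90]).round(4) if s.sum() else "-")
    m=((c0[...,2]>.006)&(c0[...,2]<.12)).astype(np.uint8);k,l,st,ce=cv2.connectedComponentsWithStats(m)
    d=np.abs(col-A["color"].astype(int)).max(-1)>60
    for i in range(1,k):
        if 40<st[i,4]<1000: print("  obj",ce[i].round(),"changed frac",d[l==i].mean().round(2))
E
```

```text
clock: 20.98
position: [0.4281, -0.2142, 0.1115]
ee_rot: [0.705, 0.032, 0.707, -0.03]
contact_force: [-0.8, -0.3, 0.6]
width: -0.0001
clock: 21.48
position: [0.4203, -0.3178, 0.1717]
ee_rot: [0.706, 0.032, 0.706, -0.033]
contact_force: [0.0, 0.3, -0.8]
width: -0.0
side bushing [0.603  0.205  0.0186]
 rod ymin [-0.0747 -0.0739 -0.0734]
 button start 89 [0.066 0.068]
 button now 86 [0.0661 0.0683]
  obj [497.  19.] changed frac 0.02
  obj [545. 128.] changed frac 0.28
  obj [197. 216.] changed frac 0.0
  obj [182. 267.] changed frac 0.0
  obj [341. 260.] changed frac 0.0
  obj [156. 370.] changed frac 0.0
  obj [472. 371.] changed frac 0.0
  obj [206. 478.] changed frac 0.0
top bushing [0.6022 0.2005 0.0214]
 rod ymin [-0.0714 -0.0714 -0.0713]
 button start 130 [0.0662 0.0692]
 button now 130 [0.0657 0.069 ]
  obj [306. 124.] changed frac 0.0
  obj [376. 126.] changed frac 0.0
  obj [224. 123.] changed frac 0.0
  obj [157. 180.] changed frac 0.0
  obj [473. 158.] changed frac 0.0
  obj [495. 241.] changed frac 0.38
  obj [157. 263.] changed frac 0.0
  obj [325. 259.] changed frac 0.0
  obj [212. 354.] changed frac 0.0
  obj [277. 463.] changed frac 0.07
  obj [353. 464.] changed frac 0.73
```

View pics/side15.png

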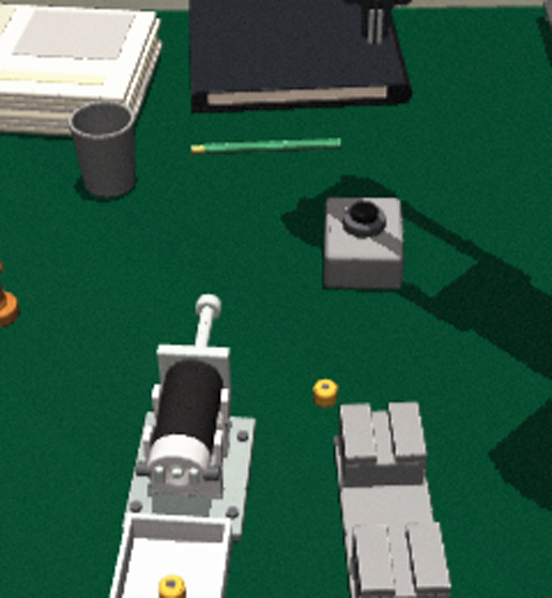

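The rod is through the roller, the bushing is in the tray, the button is back at its starting height and the bystanders are unchanged (the pencil is only hidden by the arm in the top view). Handing in.

```bash
python3 -c "
from rig import manip
print(manip.sign_off()); print(manip.get_state()['clock'])"
```

```text
the job is handed in; nothing more can be done
None
the job is handed in; nothing more can be done
```

The job is done and handed in, after about 21.5 s on the robot's clock. No verdict was given, so what follows rests on my own checks.

**What I did**
- I took the rod from its rest and fed its nose about 73 mm into the bore. I let go, gripped it again near the head and pushed it on until the bushing dropped into the tray.
- I let go of the rod, pressed the counter's button down onto its stop and moved the arm clear.

**Last checks**
- **Rod:** it lies through the roller with its nose about 119 mm past the bore's mouth, in the same place before and after the button press.
- **Bushing:** it lies in the catch tray and was in the same place in the last three pairs of pictures.
- **Button:** the force rose from 4.3 to 14 N as it met its stop. It is back to within about 0.5 mm of its starting height.
- **Bystanders:** none of the ones in view had moved. In the top view the arm partly hid the pencil, but it looks in place in the side view.

**What failed or disagreed**
- **First grasp:** it closed just above the rod, because the reported TCP reads about 28 mm lower than the real fingertips. I found this from the pictures and allowed for it from then on.
- **Gripper width:** it read 9 to 10 mm on the 12 mm rod.
- **Two-view rod height:** this measurement was useless because both cameras look along nearly the same plane. I used each camera's depth against the bore instead; the two cameras differed by about 1.5 mm.

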